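# Restock and close up a shelf lane

### The arm

A 7-joint arm with a two-finger parallel gripper is mounted at the origin on the work surface. World frame = base frame: x ahead of the robot, y to its left, z up, the work surface at z = 0. Lengths are in m, angles in rad, forces in N, time in s.
With the tool pointing down it reaches from about 0.425 to 0.925 m from the base axis. Payload 6.8 kg.
Tool frame: the origin (TCP) lies midway between the tips of the shut fingers; the grasp point (between the pads) lies 19 mm behind it; z points along the fingers, y is the direction in which the jaws open and shut (so a half turn about z gives the same grasp; the last joint's range is limited). The gripper opens to 85 mm and grips with 20 to 120 N. Pads are 22 mm wide; open, the fingers measure 114 mm over their backs; the gripper's body (76 mm by 85 mm) begins 54 mm behind the grasp point. The pads swing forward as they close: fully open they stand 13 mm farther back than shut.
Start: joints at [-1.212, 0.477, 0.022, 1.555, -0.011, 1.109, -0.083], TCP at [0.304, 0.603, 0.231] pointing down, gripper open.
Joint ranges: [-2.96, 2.96], [-0.34, 2.1], [-1.41, 1.46], [0.24, 2.44], [-1.37, 4.51], [0.17, 1.92], [-2.96, 2.96]. Speed limits (rad/s): [2.39, 2.39, 3.14, 3.14, 3.14, 3.14, 3.14].

### API

Orientations are given as a rotation vector (axis times angle).
In Python, from bench import r gives the robot as it stands. The module is installed in compiled form; this text tells all that it offers.
- The arm moves only by the tool play_rows, never from a script. Its argument "plan" is a list of rows, each a list of 7 numbers: the shift along the world's x, y, z in mm, then the turn, a rotation vector about the world's x, y, z in rad, then the finger opening in mm, from 0 to 85.4. A call has 1 to 12 rows; each row is the pose to reach, as a shift and turn from the pose commanded when the call began; what a row does not reach only later rows make up. A row lasts 1/10 s, in which the tool goes at most 50 mm and 8.59 degrees, less where a joint would pass 70% of its speed; a pose out of reach is approached as far as the arm can. A call with a gripper value outside its range is refused whole. The fingers move at their own pace and stop on an object; "grip_force" is the grip in N (left out, the last holds). Time passes only in rows, so rows that repeat a pose let the fingers close. It gives the time, the measured TCP pose, the force and the opening at its end, in the units of the state.
- r.get_obs(): the state, without advancing time (a new reading comes with each control period).
- r.grab_frame(name): name is "side" or "top" or "wrist"; returns a dict with "color" (480x640x3 uint8, blue, green, red), "z_map" (480x640 float32, m along the optical axis (not along the pixel's ray), 0 where there is no reading), "camera_matrix" (3x3 intrinsics, pixels), "R" (3x3) and "t" (3): a world point X has camera coordinates R X + t. Camera axes: x right, y down, z forward; pixel columns grow to the right and rows downward; lengths in m; the calibration is good to about 2 mm. A picture is of the moment at which its call begins.
- r.hand_in(): hands the job in, once; it reports no verdict.
The state is a dict: "clock": time; "joints": joint angles; "qvel": joint speeds; "tau": joint torques, N m; "tcp_pos": TCP position; "orientation": TCP orientation; "contact_force": force on the tool from outside, world axes, zero at the start; "moment": the same for the moment, N m; "grip_width": finger opening in m.
Only numpy, scipy, OpenCV 4.12 (cv2) and the standard library are available. Lean on these libraries where they do the work, as an engineer would, in place of code of your own. Each camera call takes 0.05 s, during which the arm holds its last target.

### The job

Restock the open lane of the shelf deck: stand the loose small carton upright in the empty place at the front of the lane, in line with its two fellows, and let go of it. Then push the swinging divider near its front end, so that it turns about its rear pin, gathers the three cartons and squares them against the fixed divider; close it slowly and keep on until the front carton is held firmly between the two dividers (a press of about 10 N), but never jam it so hard that a carton is crushed. Leave the divider closed with its pin in its hole, knock nothing over, leave everything else where it is, and draw the hand away.

Things in the scene. Friction and masses are not known exactly. Their poses are not given: they have to be found in the camera images.
- deck: White steel shelf deck fixed on the counter, 320 (x) x 380 (y) x 30 mm. Origin at counter height, 30 mm under the deck's top; x runs to the rear (front edge at -160 mm), y to the left (edges at -200, +180 mm). A grey rear strip with holes lies on it from x = 123 to 157 mm, 12 mm high. Two tall cartons of another stock stand left of the fixed divider; the lane is right of it.
- fence_mark (a point): Mark on the deck's top for the fixed divider (deck frame x = -20, y = 85, z = 30 mm), axes as the deck's. The divider, a rigid steel blade 4 mm thick, 55 mm high, 250 mm long along the deck's x and centred here, is clipped in by hand: its right-hand face (towards the lane) lies 3 to 11 mm left (+y) of the mark, not measured: find it by feel.
- place (a point): Middle of the empty place at the front of the open lane, on the deck's top (deck frame x = -72, y = 12, z = 30 mm), axes as the deck's. From here it is at least 70 mm along the deck's y to either divider, and a carton here has some 25 mm to the middle one. Up to 35 mm nearer the front or rear will do as well.
- pin_hole (a point): Hole of the rear strip in which the divider's pin sits, at the height of the deck's top (deck frame x = 140, y = 17, z = 30 mm); the divider turns about the upright axis through it. The pin is 8 mm thick in a 10 mm hole.
- divider: Swinging divider: loose steel L-section, 0.32 kg. Origin on its pin, level with the deck's top. Its blade runs from x = -40 to -280 mm (front end), y 6 to 10 mm (+y face to the cartons), 55 mm high; a foot 3 mm thick lies on the deck outside, to y = -28 mm. Starts 25 to 31 degrees open (yaw to the deck, front end out to the right); closed it is 0.5 to 3.5 degrees beyond parallel.
- push_point (a point): Where to push the divider: on the blade's outer (right-hand) face, 18 mm from its front end, 30 mm above the deck; axes as the divider's, the push is along its +y. Sliding the divider and the cartons takes about 1 to 3 N here; the force climbs steeply once the front carton is firm. A carton squeezed with over 20 N is crushed.
- carton_c (a point): Centre of the loose small carton that stands on the counter beside the deck, left or right: white with a band, 50 (its x) x 58 (its y) x 70 mm high, about 85 g. Its 58 mm side goes across the lane (its x along the deck's x, either way round).
- mid_c (a point): Centre of the middle carton of the lane, same make and size, standing on the deck, somewhat askew.
- rear_c (a point): Centre of the rear carton of the lane, same make and size, standing on the deck, somewhat askew.
- tall_carton_1: Bystander: tall carton 70 x 40 x 98 mm on the deck, left of the fixed divider, front one. Origin at its underside.
- tall_carton_2: Bystander: the same, rear one. Origin at its underside.
- tub: Bystander: round white tub with a screw lid, 68 mm across, 85 mm high, on the counter on the side of the deck where the loose carton is not. Origin at its underside.
- spray: Bystander: spray bottle, 60 mm across, 180 mm high, at the rear left. Origin at its underside.
- pill_bottle: Bystander: small bottle 42 mm across, 78 mm high, at the rear right. Origin at its underside.
Mind the look-alikes: they are no part of the job. Leave any purple or yellow look-alike of the part that bears carton_c alone.

How it is judged:
On the way, in this order (a step that is already met when the one before it is completed fails the run):
1. the carton stands upright and released in the empty front place of the lane, in line with the others (x of carton_c in the frame of deck between -0.112 and -0.035 m and y of carton_c in the frame of deck between -0.045 and 0.071 m and z of carton_c in the frame of deck between 0.06 and 0.069 m and angle between carton_c's own z axis and vertical below 0.08 rad and angle between the x axis of carton_c and the x axis of deck, either way round below 0.25 rad and contact force between the fingers and carton below 0.1 N), for 0.2 s.
2. the divider, pushed round, presses the front carton firmly (6 N or more) square against the fixed divider (contact force between divider and carton above 6 N and y of carton_c in the frame of deck between 0.052 and 0.071 m and angle between the x axis of carton_c and the x axis of deck, either way round below 0.07 rad), for 0.2 s.
At the end, for the whole second after the job is handed in: The three small cartons stand upright in the lane, square against the fixed divider (front one within 4 degrees, others 8); the swinging divider, pin in its hole, lies closed against the front carton (gap under 3.5 mm, within 4 degrees of the deck's x); all at rest (x of carton_c in the frame of deck between -0.13 and -0.035 m and y of carton_c in the frame of deck between 0.052 and 0.071 m and z of carton_c in the frame of deck between 0.06 and 0.069 m and angle between each of carton_c, mid_c, rear_c's own z axis and vertical below 0.08 rad and angle between the x axis of each of carton_c, divider and the x axis of deck, either way round below 0.07 rad and y of carton_c in the frame of divider below 0.0425 m and y of mid_c in the frame of deck between 0.045 and 0.072 m and angle between the x axis of each of mid_c, rear_c and the x axis of deck, either way round below 0.14 rad and y of rear_c in the frame of deck between 0.04 and 0.072 m and distance between divider and pin_hole below 0.006 m and linear speed of each of carton, divider below 0.01 m/s); the robot touches nothing.
It fails at once if a small carton is crushed: squeezed against the fixed divider by the swinging one with more than 20 N ((contact force between divider and carton above 20 N and y of carton_c in the frame of deck above 0.05 m) or (contact force between divider and mid_carton above 20 N and y of mid_c in the frame of deck above 0.05 m) or (contact force between divider and rear_carton above 20 N and y of rear_c in the frame of deck above 0.05 m)).
It fails at once if a small carton is tipped over (angle between any of carton_c, mid_c, rear_c's own z axis and vertical above 0.5 rad).
It fails at once if the divider's pin comes out of its hole (distance between divider and pin_hole above 0.012 m).
It fails at once if a bystander is displaced by more than 20 mm (distance of any of tall_carton_1, tall_carton_2, tub, spray, pill_bottle from where it was at the start of the episode above 0.02 m).
It also fails if it takes over 72 s, if anything falls off the work surface, if the arm or the gripper's body presses on something with over 40 N, if the wrist force passes 120 N, or if a joint passes its speed limit or range.

## Working session

There is one attempt and no reset: what is moved stays moved. The work goes in short steps, Python scripts to look and compute and a tool call to move; the robot and the scene stay as the last step left them, time stands still between calls to the robot, and variables do not carry over. Pictures are saved under pics/ and viewed, and the job is handed in when it is done.

Besides the shell and the picture viewer there is one more tool, called after "Call:" by a JSON object that holds its "api" and its "payload", one argument or row to a line. play_rows: Moves the arm, as the interface text tells. Its arguments: {"type":"object","properties":{"plan":{"type":"array"},"grip_force":{"type":"number"}},"required":["plan"]}

```bash
mkdir -p pics; cat > h.py <<'E'
import numpy as np, cv2
from bench import r
def grab(n,save=None):
    f=r.grab_frame(n)
    if save: cv2.imwrite('pics/'+save,f['color'])
    np.savez('pics/last_%s.npz'%n,**f)
    return f
def load(n):
    return dict(np.load('pics/last_%s.npz'%n))
def world(f):
    z=f['z_map'];K=f['camera_matrix'];v,u=np.mgrid[0:480,0:640]
    c=np.stack([(u-K[0,2])/K[0,0]*z,(v-K[1,2])/K[1,1]*z,z],-1)
    w=(c-f['t'])@f['R']
    w[z==0]=np.nan
    return w
def proj(f,X):
    c=np.asarray(X)@f['R'].T+f['t'];p=c@f['camera_matrix'].T
    return p[...,:2]/p[...,2:]
E
python3 - <<'E'
from h import *
o=r.get_obs();print(o)
for n in('top','side'):
    f=grab(n,n+'0.png');print(n,f['R'],f['t'])
E
```

```text
{'clock': 0.0, 'joints': array([-1.21211713,  0.47780226,  0.02234843,  1.55643254, -0.01147223,
        1.10930971, -0.08311209]), 'qvel': array([-8.16159222e-04,  6.92997829e-04, -4.01823787e-04, -1.47472852e-03,
       -1.48837073e-03, -4.92517856e-05, -1.93132246e-03]), 'tau': array([-6.17586047e-04, -5.96454763e+01,  1.60755124e+00, -2.81187558e+01,
        1.24324544e-02,  9.56291333e-03,  5.47572355e-06]), 'tcp_pos': array([0.30351987, 0.60225498, 0.23033244]), 'orientation': array([-7.26494292e-01, -3.05616885e+00,  2.83491209e-03]), 'contact_force': array([ 0.0886973 ,  0.2944622 , -0.31494487]), 'moment': array([-0.02064735,  0.03398879, -0.0060264 ]), 'grip_width': 0.08516119260492294}
top [[-0.07011465 -0.99752643 -0.00499617]
 [-0.97776037  0.06971601 -0.19779872]
 [ 0.19765776 -0.00898353 -0.98022993]] [0.05433114 0.56850733 1.29216018]
side [[ 0.72828004 -0.68501001  0.01922162]
 [-0.44733508 -0.49646647 -0.74391691]
 [ 0.51913342  0.53318134 -0.66799562]] [-0.42436577  0.29816668  0.9117696 ]
```

View pics/top0.png

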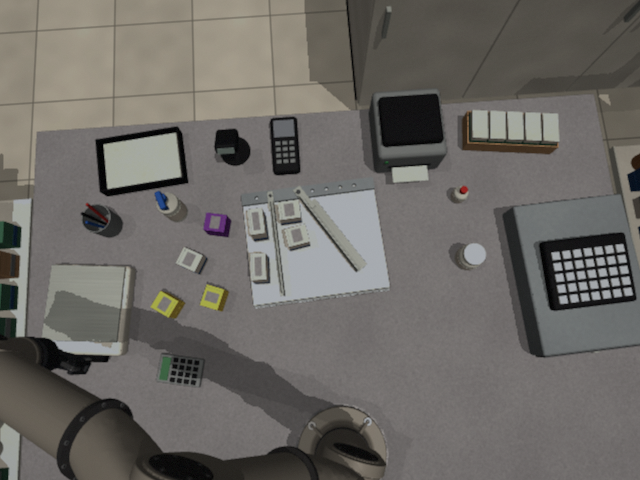

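View pics/side0.png

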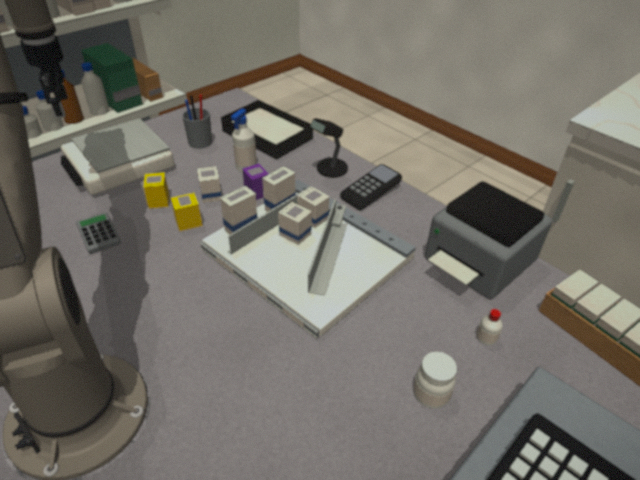

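The white carton at top (190,260), side (208,181), fits "loose white carton with a band beside the deck". The look-alikes are yellow at top (166,303) and (213,296), and purple at (216,223). I'll confirm that with an enlarged crop and measure at the same time.

```bash
python3 - <<'E'
from h import *
f=load('top');w=world(f);c=f['color']
cv2.imwrite('pics/crop0.png',cv2.resize(c[170:320,140:400],None,fx=3,fy=3,interpolation=cv2.INTER_CUBIC))
z=w[...,2]
# deck top plane
m=((z>0.022)&(z<0.036)).astype(np.uint8); m[:,:230]=0;m[:,400:]=0;m[:170]=0;m[320:]=0
n,l,s,_=cv2.connectedComponentsWithStats(m)
i=1+np.argmax(s[1:,4]);mm=l==i
P=w[mm][:,:2];print('deck',s[i],np.median(z[mm]))
rc=cv2.minAreaRect((P*1000).astype(np.float32));print(rc,cv2.boxPoints(rc))
# top blobs
for lo,hi,nm in((0.09,0.112,'smallOnDeck'),(0.06,0.08,'loose'),(0.118,0.14,'tall'),(0.078,0.0895,'blade')):
    m=((z>lo)&(z<hi)).astype(np.uint8);m[:170]=0;m[320:]=0;m[:,:140]=0;m[:,480:]=0
    n,l,s,_=cv2.connectedComponentsWithStats(m)
    for i in range(1,n):
        if s[i,4]>25:
            Q=(w[l==i][:,:2]*1000).astype(np.float32);rc=cv2.minAreaRect(Q)
            print(nm,s[i],np.round(rc[0],1),np.round(rc[1],1),round(rc[2],1),round(np.median(z[l==i]),4),c[l==i].mean(0).round())
E
```

```text
deck [  242   190   147   119 10644] 0.030229936012533792
((545.5545043945312, 31.592544555664062), (291.8663635253906, 380.9622802734375), 3.6164121627807617) [[ 387.89703  212.48944]
 [ 411.92682 -167.71423]
 [ 703.212   -149.30435]
 [ 679.1822   230.89932]]
smallOnDeck [156 193  23  23 152] [678.2 418.4] [48.8 58.5] 59.1 0.1065 [111. 119. 121.]
smallOnDeck [277 200  24  21 395] [639.8  94.9] [51.  57.7] 3.9 0.1002 [138. 146. 145.]
smallOnDeck [284 225  25  23 412] [567.9  78.3] [51.3 57.9] 10.2 0.1002 [139. 147. 146.]
smallOnDeck [251 231  15   7  28] [574.6 177.6] [10.8 40.2] 21.5 0.1006 [74. 81. 87.]
loose [458 186   9   9  48] [ 669.2 -390.8] [19.5 19.7] 40.3 0.0768 [ 50.  54. 120.]
loose [299 197  55  70  93] [580.6  -2.2] [242.7   3.1] 33.4 0.0702 [52. 55. 55.]
loose [165 202  17  16  54] [665.3 408.6] [19.9 55.8] 42.9 0.0702 [74. 81. 86.]
loose [203 213  24  21 394] [627.1 302. ] [58.8 51.4] 78.9 0.0698 [109.  69.  99.]
loose [280 219  21   5  40] [615.6  93.6] [ 3.1 56.3] 4.7 0.0699 [67. 69. 72.]
loose [253 237  15   4  29] [573.2 179. ] [ 3.  39.6] 5.9 0.0685 [56. 51. 48.]
[... 361 characters left out ...]
 442.8] [59.2 50.4] 56.9 0.07 [ 82. 145. 144.]
tall [165 194   8  14  63] [683.7 411.2] [36.9 17.2] 5.9 0.1235 [107. 113. 113.]
tall [247 208  18  28 406] [607.9 182.2] [71.4 40.4] 4.4 0.128 [141. 146. 146.]
tall [250 253  16  28 431] [487.9 181.7] [39.7 70.7] 88.3 0.1283 [141. 147. 146.]
blade [299 195  59  76 157] [574.8  -7. ] [258.8   4.8] 33.4 0.0844 [89. 94. 92.]
blade [169 200  12  17  35] [668.5 402.6] [15.4 48.3] 56.7 0.0833 [81. 89. 90.]
blade [271 201  10  75 120] [570.8 134.8] [207.4   4.4] 3.7 0.0845 [115. 122. 120.]
blade [463 244  17  22 293] [ 487.  -386.2] [44.6 57.6] 81.8 0.085 [162. 159. 155.]
blade [280 277   4  18  31] [439.5 126.4] [46.1  3.9] 3.9 0.084 [119. 125. 124.]
```

View pics/crop0.png

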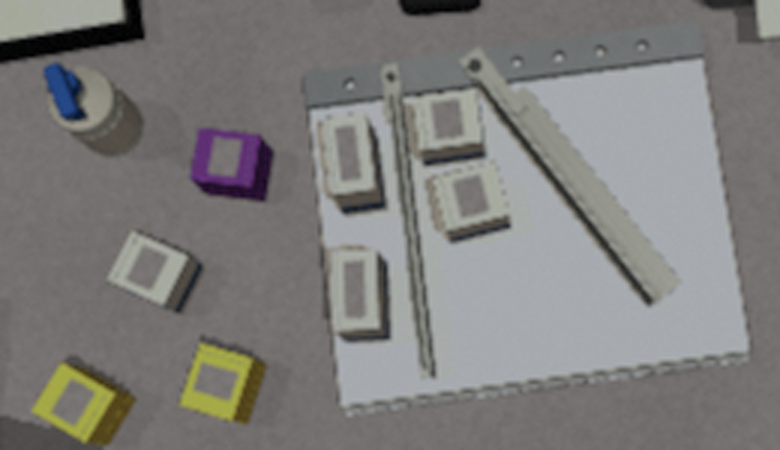

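Call:
{"api": "play_rows", "payload": {
  "plan": [
    [25,-25,0,0,0,0,85],
    [60,-60,0,0,0,-0.01,85],
    [95,-95,0,0,0,-0.02,85],
    [130,-130,0,0,0,-0.024,85],
    [165,-165,0,0,0,-0.024,85],
    [195,-197,0,0,0,-0.024,85],
    [215,-217,-15,0,0,-0.024,85],
    [224,-226,-35,0,0,-0.024,85],
    [225.5,-227.4,-55,0,0,-0.024,85],
    [225.5,-227.4,-65,0,0,-0.024,85],
    [225.5,-227.4,-70,0,0,-0.024,85],
    [225.5,-227.4,-70,0,0,-0.024,85]
  ],
  "grip_force": 25
}}

```text
clock: 1.3
tcp_pos: [0.5285, 0.3759, 0.1609]
orientation: [-0.761, -3.047, 0.001]
contact_force: [-0.4, 0.0, -0.1]
grip_width: 0.0852
```

```bash
python3 - <<'E'
from h import *
o=r.get_obs();print(o['tcp_pos'],o['orientation'],o['contact_force'],o['clock'])
f=grab('wrist','w1.png');w=world(f);z=w[...,2]
m=((z>0.062)&(z<0.078)).astype(np.uint8)
n,l,s,_=cv2.connectedComponentsWithStats(m)
for i in range(1,n):
    if s[i,4]>800:
        Q=(w[l==i][:,:2]*1000).astype(np.float32);rc=cv2.minAreaRect(Q)
        print(s[i],np.round(rc[0],1),np.round(rc[1],1),round(rc[2],1),round(np.median(z[l==i]),4),f['color'][l==i].mean(0).round())
print(proj(f,[o['tcp_pos']]))
E
```

```text
[0.52851715 0.37594863 0.16087346] [-7.61268099e-01 -3.04705591e+00  9.16368763e-04] [-0.35648305  0.03267006 -0.08177377] 1.3
[ 280    0  105   86 7985] [417.4 442.9] [58.2 45.5] 57.1 0.0692 [117. 213. 214.]
[ 531    0  109  116 9940] [491.2 579.5] [56.  69.6] 84.0 0.0709 [183. 197. 194.]
[ 114  100  100  102 7391] [424.6 317.7] [50.6 58.2] 69.6 0.0694 [ 74. 154. 179.]
[ 280  214   85   70 5779] [531.1 376.6] [58.1 50.1] 61.7 0.0693 [147. 159. 170.]
[  47  266   74   88 1731] [489.8 202.9] [70.9  7.1] 2.7 0.0701 [73. 67. 62.]
[ 254  356   88   55 3272] [627.8 303.9] [58.5 49.3] 78.3 0.0693 [158.  95. 142.]
[[319.08200768 308.75604674]]
```

View pics/w1.png

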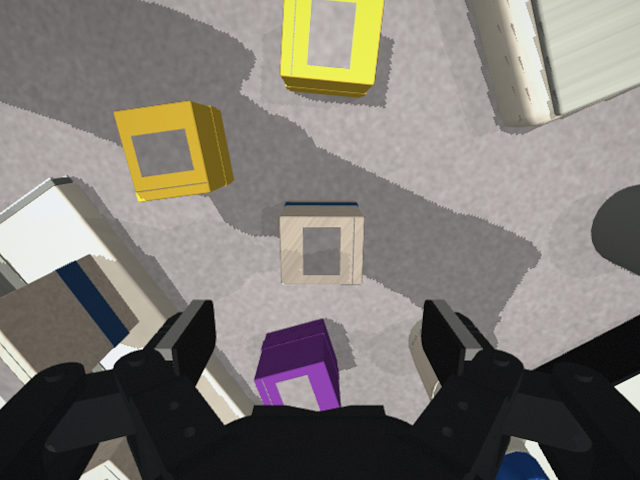

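The crop and this wrist view agree: the white carton with the dark-blue band, at wrist (322,245), lies between the jaws. Its measured centre is about (530,376) mm, its top is at 70 mm, and its size is 58x50. I'll descend and grip it.

Call:
{"api": "play_rows", "payload": {
  "plan": [
    [1.5,0,-20,0,0,0,85],
    [1.5,0,-50,0,0,0,85],
    [1.5,0,-80,0,0,0,85],
    [1.5,0,-105,0,0,0,85],
    [1.5,0,-122,0,0,0,85],
    [1.5,0,-130,0,0,0,85],
    [1.5,0,-133,0,0,0,85],
    [1.5,0,-133,0,0,0,70],
    [1.5,0,-133,0,0,0,50],
    [1.5,0,-133,0,0,0,50],
    [1.5,0,-133,0,0,0,50],
    [1.5,0,-133,0,0,0,50]
  ],
  "grip_force": 25
}}

```text
clock: 2.55
tcp_pos: [0.5316, 0.3761, 0.0297]
orientation: [0.763, 3.046, 0.003]
contact_force: [0.1, -0.1, 6.5]
grip_width: 0.0578
```

Call:
{"api": "play_rows", "payload": {
  "plan": [
    [0,0,0,0,0,0,50],
    [0,0,0,0,0,0,50]
  ]
}}

```text
clock: 2.75
tcp_pos: [0.5316, 0.3761, 0.0297]
orientation: [0.763, 3.046, 0.003]
contact_force: [-0.4, 0.2, 6.8]
grip_width: 0.0576
```

Call:
{"api": "play_rows", "payload": {
  "plan": [
    [0,0,5,0,0,0,50],
    [0,0,20,0,0,0,50],
    [0,0,45,0,0,0,50],
    [0,0,75,0,0,0,50],
    [0,0,105,0,0,0,50],
    [0,0,130,0,0,0,50],
    [0,0,148,0,0,0,50],
    [0,0,155,0,0,0,50],
    [0,0,158,0,0,0,50],
    [0,0,158,0,0,0,50]
  ]
}}

```text
clock: 3.75
tcp_pos: [0.5304, 0.3752, 0.1861]
orientation: [-0.763, -3.047, 0.001]
contact_force: [0.0, 0.7, -2.5]
grip_width: 0.0577
```

```bash
python3 - <<'E'
from h import *
o=r.get_obs();print(o['tcp_pos'],o['orientation'],o['contact_force'],o['grip_width'],o['clock'])
f=grab('wrist','w2.png');g=grab('top','top2.png');s=grab('side','side2.png')
p=proj(s,o['tcp_pos']).astype(int);print(p)
a=s['color'][max(p[1]-110,0):p[1]+110,max(p[0]-130,0):p[0]+130]
cv2.imwrite('pics/s2c.png',cv2.resize(a,None,fx=3,fy=2.7))
# wrist: carton top
w=world(f);z=w[...,2]
print(np.nanmedian(z[225:280,290:350]))
E
```

```text
[0.53044329 0.37519423 0.18605049] [-7.63099721e-01 -3.04708168e+00  7.07531096e-04] [ 0.04614386  0.67658986 -2.45349599] 0.05772629652160467 3.75
[200 133]
0.18337111368110026
```

View pics/s2c.png

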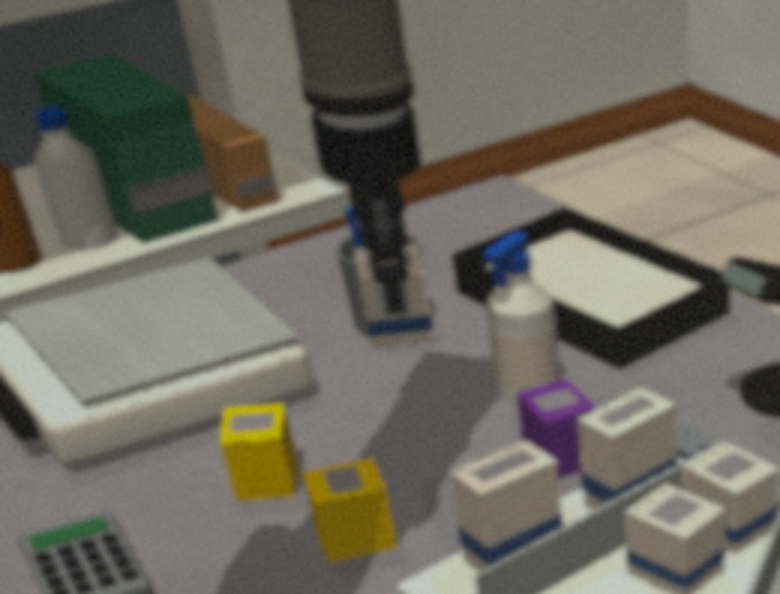

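View pics/w2.png

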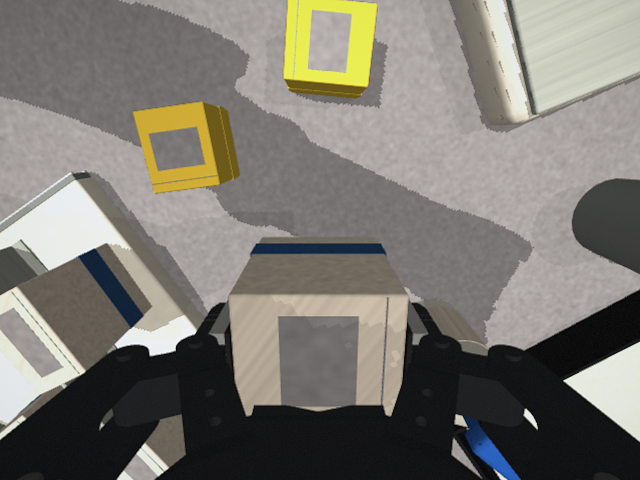

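The side crop shows the carton gripped and lifted upright at about (395,300), and the wrist view shows it square between the pads. Next I'll measure its tilt, bottom height and yaw in hand.

```bash
python3 - <<'E'
from h import *
f=load('wrist');w=world(f)
P=w[300:400,250:390].reshape(-1,3);P=P[~np.isnan(P[:,0])];c=P.mean(0)
P=P[abs(P[:,2]-np.median(P[:,2]))<.01];c=P.mean(0)
n=np.linalg.svd(P-c,full_matrices=False)[2][2];n*=np.sign(n[2]);print('top',c,'normal',n)
z=w[...,2];m=(abs(z-np.median(P[:,2]))<.006).astype(np.uint8)
k,l,s,_=cv2.connectedComponentsWithStats(m);i=l[350,320]
rc=cv2.minAreaRect((w[l==i][:,:2]*1000).astype(np.float32));print(rc)
E
```

```text
top [0.5260532  0.37763529 0.22576091] normal [0.00122023 0.00193343 0.99999739]
((528.31689453125, 375.93548583984375), (84.95626831054688, 47.58986282348633), 62.01451873779297)
```

Call:
{"api": "play_rows", "payload": {
  "plan": [
    [-1,-10,0,0,0,0.02,50],
    [-4,-35,0,0,0,0.07,50],
    [-8,-68,0,0,0,0.13,50],
    [-13,-102,0,0,0,0.2,50],
    [-18,-138,0,0,0,0.27,50],
    [-23,-174,0,0,0,0.34,50],
    [-28,-210,0,0,0,0.41,50],
    [-33,-245,0,0,0,0.47,50],
    [-37,-278,0,0,0,0.52,50],
    [-40,-304,0,0,0,0.55,50],
    [-42,-319,0,0,0,0.556,50],
    [-42.2,-322.2,0,0,0,0.556,50]
  ]
}}

```text
clock: 5.1
tcp_pos: [0.4877, 0.0502, 0.186]
orientation: [0.097, -3.139, 0.001]
contact_force: [0.3, 0.3, -1.3]
grip_width: 0.0576
```

Call:
{"api": "play_rows", "payload": {
  "plan": [
    [0,0,-2,0,0,0,50],
    [0,0,-12,0,0,0,50],
    [0,0,-30,0,0,0,50],
    [0,0,-50,0,0,0,50],
    [0,0,-70,0,0,0,50],
    [0,0,-88,0,0,0,50],
    [0,0,-100,0,0,0,50],
    [0,0,-105,0,0,0,50],
    [0,0,-105,0,0,0,50],
    [0,0,-105,0,0,0,50]
  ]
}}

```text
clock: 6.1
tcp_pos: [0.489, 0.0535, 0.0817]
orientation: [-0.103, 3.139, 0.0]
contact_force: [-0.3, -0.6, -0.9]
grip_width: 0.0574
```

```bash
python3 - <<'E'
from h import *
o=r.get_obs();print(o['tcp_pos'],o['orientation'],o['contact_force'],o['grip_width'],o['clock'])
f=grab('wrist','w3.png');g=grab('top','top3.png');s=grab('side','side3.png')
cv2.imwrite('pics/s3c.png',cv2.resize(s['color'][120:340,180:440],None,fx=3,fy=2.7))
E
```

```text
[0.48904635 0.05348049 0.0817302 ] [-1.02760488e-01  3.13908539e+00  3.54830585e-04] [-0.28177455 -0.60890707 -0.94660102] 0.05737170467674741 6.1
```

View pics/s3c.png

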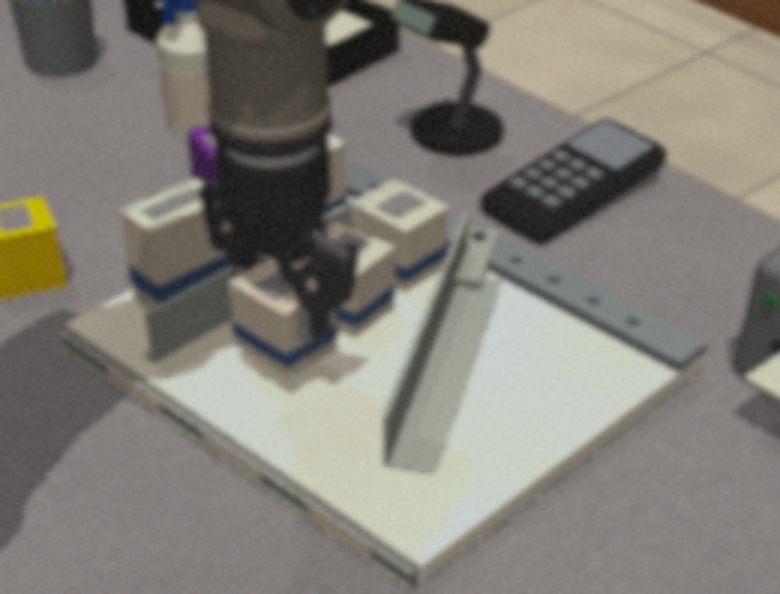

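View pics/w3.png

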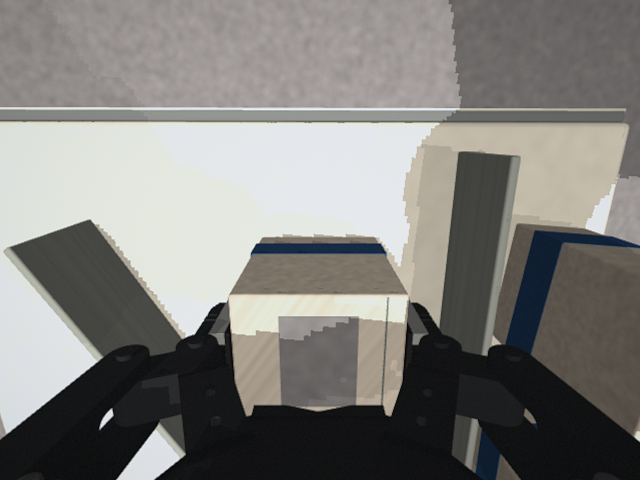

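The carton hangs upright and square to the deck edge (wrist view, edge at row 115 is level). Its place is clear, with 33 mm to the middle carton and more than 15 mm at each finger. I'll lower it the last 21 mm.

Call:
{"api": "play_rows", "payload": {
  "plan": [
    [0,0,-6,0,0,0,50],
    [0,0,-12,0,0,0,50],
    [0,0,-16,0,0,0,50],
    [0,0,-18,0,0,0,50],
    [0,0,-19,0,0,0,50],
    [0,0,-20,0,0,0,50],
    [0,0,-20,0,0,0,50]
  ]
}}

```text
clock: 6.95
tcp_pos: [0.4886, 0.0532, 0.0613]
orientation: [0.102, -3.14, 0.0]
contact_force: [-0.1, 1.1, -0.6]
grip_width: 0.0578
```

Call:
{"api": "play_rows", "payload": {
  "plan": [
    [0,0,-0.5,0,0,0,50],
    [0,0,-1,0,0,0,50],
    [0,0,-1,0,0,0,50]
  ]
}}

```text
clock: 7.25
tcp_pos: [0.4886, 0.0532, 0.0603]
orientation: [-0.102, 3.14, 0.0]
contact_force: [-0.4, 0.4, -1.0]
grip_width: 0.0574
```

Call:
{"api": "play_rows", "payload": {
  "plan": [
    [0,0,-0.5,0,0,0,50],
    [0,0,-1,0,0,0,50],
    [0,0,-1,0,0,0,50]
  ]
}}

```text
clock: 7.55
tcp_pos: [0.4886, 0.0532, 0.0596]
orientation: [-0.102, 3.14, 0.0]
contact_force: [-1.3, 0.3, 4.0]
grip_width: 0.0578
```

Call:
{"api": "play_rows", "payload": {
  "plan": [
    [0,0,0,0,0,0,60],
    [0,0,0,0,0,0,63],
    [0,0,0,0,0,0,68],
    [0,0,0,0,0,0,74],
    [0,0,0,0,0,0,78],
    [0,0,0,0,0,0,78],
    [0,0,0,0,0,0,78]
  ]
}}

```text
clock: 8.25
tcp_pos: [0.4886, 0.0532, 0.0593]
orientation: [0.102, -3.14, -0.0]
contact_force: [-0.2, -0.6, 0.1]
grip_width: 0.0778
```

Call:
{"api": "play_rows", "payload": {
  "plan": [
    [0,0,5,0,0,0,78],
    [0,0,20,0,0,0,78],
    [0,0,45,0,0,0,78],
    [0,0,75,0,0,0,78],
    [0,0,100,0,0,0,78],
    [0,0,118,0,0,0,78],
    [0,0,125,0,0,0,78],
    [0,0,125,0,0,0,78]
  ]
}}

```text
clock: 9.05
tcp_pos: [0.4891, 0.0533, 0.1852]
orientation: [-0.102, 3.138, 0.001]
contact_force: [0.8, 0.3, 0.3]
grip_width: 0.0781
```

```bash
python3 - <<'E'
from h import *
o=r.get_obs();print(o['tcp_pos'],o['orientation'],o['contact_force'],o['grip_width'],o['clock'])
f=grab('wrist','w4.png');g=grab('top','top4.png');s=grab('side','side4.png')
w=world(f);z=w[...,2]
for lo,hi in((.094,.107),(.079,.09)):
  m=((z>lo)&(z<hi)).astype(np.uint8)
  n,l,st,_=cv2.connectedComponentsWithStats(m)
  for i in range(1,n):
    if st[i,4]>400:
        rc=cv2.minAreaRect((w[l==i][:,:2]*1000).astype(np.float32))
        print(st[i],np.round(rc[0],1),np.round(rc[1],1),round(rc[2],1),round(np.median(z[l==i]),4))
E
```

```text
[0.48908001 0.05328803 0.18516403] [-1.02213821e-01  3.13798492e+00  7.85929650e-04] [0.83566526 0.25616324 0.27672491] 0.0781144691707663 9.05
[ 465  209   87  102 1117] [480.9 167.9] [33.7 79.2] 60.4 0.1008
[ 275  211   88   72 6060] [487.9  53.6] [50.3 58.1] 3.6 0.0992
[ 303  318   84   69 4725] [569.6  79.2] [51.8 58. ] 10.6 0.0992
[ 415  148   21  149 1088] [472.4 129.2] [109.9   4.8] 3.7 0.0837
[131 202  74 100 960] [503.6 -54.4] [84.4  5.5] 33.1 0.0837
[457 205  79  95 791] [481.1 167.6] [33.9 79.2] 60.8 0.0846
[304 309  76  16 520] [545.3  74.6] [ 2.1 57.2] 10.5 0.0846
[226 324  58  81 668] [597.8   7.9] [86.2  5. ] 33.8 0.0836
[405 343  12  79 452] [604.3 137.4] [75.8  4.5] 3.6 0.0836
[322 390  72  13 660] [617.5  94.1] [ 3.2 57.9] 4.4 0.0846
```

View pics/w4.png

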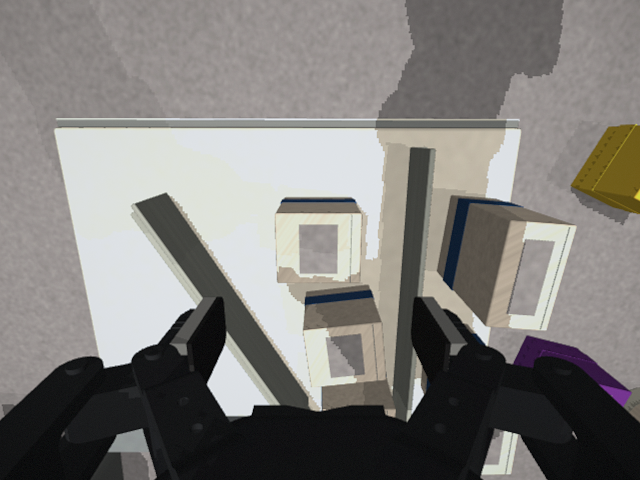

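The front carton stands free at wrist (318,245), measured at (488,53.6), yaw 3.6°, top at 99–100 mm. It is released. Next I'll check the pin, the deck frame and the geometry of the divider's front end.

```bash
python3 - <<'E'
from h import *
f=load('top');w=world(f)
np.set_printoptions(precision=4,suppress=True)
for p in((298,191),(297,193),(270,195)): print(p,w[p[1]-1:p[1]+2,p[0]-1:p[0]+2].reshape(-1,3)[[1,4,7]])
# column profile across front edge & rear strip
for u in(340,350): 
  print(u,[(v,np.round(w[v,u]*1000,0)) for v in list(range(180,200,2))+list(range(290,304))])
f=load('wrist');w=world(f);z=w[...,2]
m=((z>.025)&(z<.035)).astype(np.uint8);n,l,st,_=cv2.connectedComponentsWithStats(m);i=l[140,250]
P=w[l==i];print('wrist deck front',[ (y,round(1000*P[abs(P[:,1]-y)<.004][:,0].min(),1)) for y in(-.08,0,.05,.1)])
# divider front end
m=((z>.079)&(z<.09));
Q=w[130:310,90:210][m[130:310,90:210]]*1000
print(Q[np.argmin(Q[:,0])],Q[np.argmin(Q[:,1])])
cv2.imwrite('pics/pin.png',cv2.resize(load('top')['color'][175:215,255:335],None,fx=9,fy=9,interpolation=cv2.INTER_CUBIC))
E
```

```text
(298, 191) [[0.709  0.0668 0.051 ]
 [0.7062 0.067  0.0504]
 [0.7039 0.0672 0.0485]]
(297, 193) [[0.7041 0.07   0.0486]
 [0.7011 0.0702 0.0488]
 [0.6979 0.0704 0.0494]]
(270, 195) [[0.705  0.147  0.0442]
 [0.7013 0.1469 0.0468]
 [0.6971 0.1467 0.0511]]
340 [(180, array([746., -57.,  -0.])), (182, array([728., -54.,  39.])), (184, array([721., -54.,  42.])), (186, array([718., -54.,  34.])), (188, array([713., -53.,  30.])), (190, array([705., -53.,  36.])), (192, array([697., -52.,  41.])), (194, array([695., -52.,  29.])), (196, array([690., -52.,  25.])), (198, array([684., -51.,  28.])), (290, array([366.,  -4., 660.])), (291, array([365.,  -4., 663.])), (292, array([363.,  -4., 664.])), (293, array([361.,  -3., 667.])), (294, array([360.,  -3., 669.])), (295, array([359.,  -3., 669.])), (296, array([357.,  -3., 673.])), (297, array([355.,  -3., 673.])), (298, array([354.,  -3., 674.])), (299, array([352.,  -2., 677.])), (300, array([351.,  -2., 677.])), (301, array([349.,  -2., 680.])), (302, array([347.,  -2., 685.])), (303, array([346.,  -2., 683.]))]
350 [(180, array([730., -83
[... 274 characters left out ...]
  31.])), (198, array([680., -79.,  33.])), (290, array([419., -58.,  27.])), (291, array([417., -58.,  27.])), (292, array([413., -57.,  32.])), (293, array([411., -58.,  26.])), (294, array([408., -57.,  26.])), (295, array([405., -57.,  29.])), (296, array([405., -58.,   3.])), (297, array([402., -58.,   3.])), (298, array([355., -19., 639.])), (299, array([353., -18., 649.])), (300, array([351., -18., 652.])), (301, array([350., -18., 657.])), (302, array([348., -17., 661.])), (303, array([346., -17., 662.]))]
wrist deck front [(-0.08, np.float64(408.9)), (0, np.float64(403.4)), (0.05, np.float64(400.4)), (0.1, np.float64(397.7))]
[467.8915 -76.5593  79.6482] [469.3577 -78.6182  84.1549]
```

View pics/pin.png

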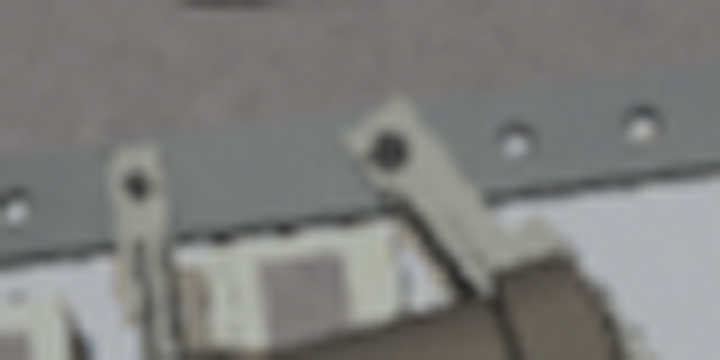

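Pin measured at about (703.5,67), the dark dot at top (298,192). That puts the deck origin near (564,41.5), yaw 3.65°, divider yaw 33.4°, and the fixed divider's face near deck y≈91. For the push I'll tilt the hand 12° so the fingertips lead and contact stays low. I'll compute the arc.

```bash
cat > arc.py <<'E'
from h import *
from scipy.spatial.transform import Rotation as Ro
PIN=np.array([703.,67.]);PHI=12
def pose(psi,along,ydiv,z,phi=PHI):
    R=Ro.from_euler('z',psi,degrees=True)*Ro.from_euler('x',phi,degrees=True)*Ro.from_matrix(np.diag([-1.,1,-1]))
    c,s=np.cos(np.radians(psi)),np.sin(np.radians(psi))
    return np.array([PIN[0]+c*along-s*ydiv,PIN[1]+s*along+c*ydiv,z]),R
def row(P,R,P0,R0): return np.round(np.r_[P-P0,(R*R0.inv()).as_rotvec()],[1,1,1,3,3,3]).tolist()
def cur():
    o=r.get_obs();return o['tcp_pos']*1000,Ro.from_rotvec(o['orientation']),o
E
python3 - <<'E'
from arc import *
P0,R0,o=cur()
P,R=pose(33.4,-262,-43,185);print(P,row(P,R,P0,R0))
E
```

```text
Traceback (most recent call last):
TypeError: 'list' object cannot be interpreted as an integer

During handling of the above exception, another exception occurred:

Traceback (most recent call last):
  File "arc.py", line 8, in row
    def row(P,R,P0,R0): return np.round(np.r_[P-P0,(R*R0.inv()).as_rotvec()],[1,1,1,3,3,3]).tolist()
                               ~~~~~~~~^^^^^^^^^^^^^^^^^^^^^^^^^^^^^^^^^^^^^^^^^^^^^^^^^^^^
TypeError: 'list' object cannot be interpreted as an integer
```

```bash
sed -i 's/^def row.*/def row(P,R,P0,R0): return np.round(P-P0,1).tolist()+np.round((R*R0.inv()).as_rotvec(),3).tolist()/' arc.py
python3 - <<'E'
from arc import *
P0,R0,o=cur()
P,R=pose(33.4,-262,-43,185);print(P,row(P,R,P0,R0))
E
```

```text
[ 507.94053165 -113.12441202  185.        ] [20.1, -166.2, 1.7, 0.202, 0.066, 0.516]
```

Call:
{"api": "play_rows", "payload": {
  "plan": [
    [2,-12,0,0.02,0.006,0.05,50],
    [5,-40,0,0.05,0.016,0.13,20],
    [9,-70,0,0.09,0.03,0.22,0],
    [13,-100,0,0.13,0.043,0.33,0],
    [17,-130,0,0.17,0.056,0.43,0],
    [19,-152,0,0.19,0.063,0.49,0],
    [20,-166,0,0.202,0.066,0.516,0],
    [20,-166,-25,0.202,0.066,0.516,0],
    [20,-166,-55,0.202,0.066,0.516,0],
    [20,-166,-80,0.202,0.066,0.516,0],
    [20,-166,-90,0.202,0.066,0.516,0],
    [20,-166,-90,0.202,0.066,0.516,0]
  ]
}}

```text
clock: 10.4
tcp_pos: [0.5071, -0.1124, 0.0925]
orientation: [0.88, -2.934, -0.313]
contact_force: [-0.6, 0.1, 1.0]
grip_width: -0.0003
```

```bash
python3 - <<'E'
from arc import *
P0,R0,o=cur();print(P0,o['contact_force'],o['moment'],o['grip_width'],o['clock'],o['joints'])
P,R=pose(33.4,-262,-43,50);print(P,row(P,R,P0,R0))
f=grab('wrist','w5.png');s=grab('side','side5.png');g=grab('top','top5.png')
cv2.imwrite('pics/s5c.png',cv2.resize(s['color'][120:340,180:440],None,fx=3,fy=2.7))
E
```

```text
[ 507.09560509 -112.43642089   92.47123845] [-0.5683963   0.07572165  0.98674646] [-0.17434825 -0.12353852  0.04890807] -0.000269012556360632 10.4 [ 0.14775692  0.4889984   0.05788264  1.93005254 -0.228205    0.8891508
  2.51350447]
[ 507.94053165 -113.12441202   50.        ] [0.8, -0.7, -42.5, -0.002, -0.003, -0.0]
```

View pics/s5c.png

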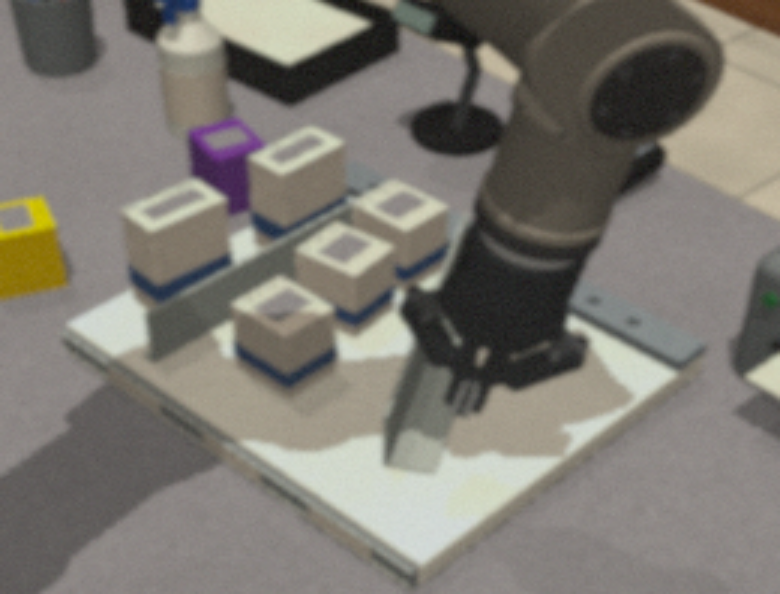

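View pics/w5.png

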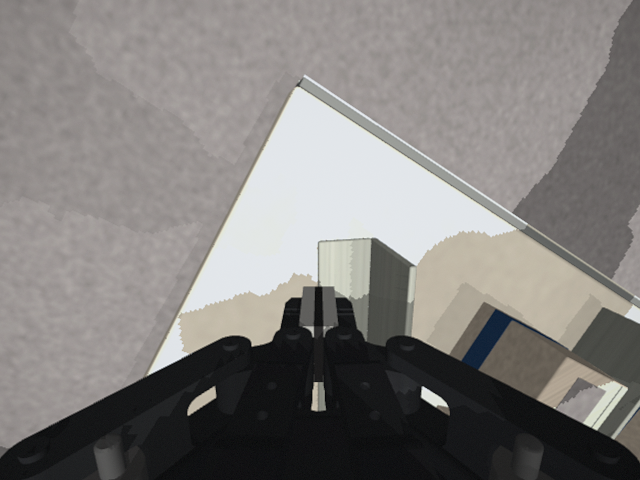

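The side crop shows the shut fingers at (470,400) with the linkage elbows sticking out at (420,310) and (580,350), which would hang over the blade. I'll turn the hand 90° so the jaw axis runs along the blade and the narrow finger sides do the pushing.

```bash
sed -i "s/\*Ro.from_matrix(np/*Ro.from_euler('z',-90,degrees=True)*Ro.from_matrix(np/" arc.py
python3 - <<'E'
from arc import *
P0,R0,o=cur()
P,R=pose(33.4,-262,-43,92);v=row(P,R,P0,R0);print(v)
# intermediate: spin about tool axis
rv=(R*R0.inv())
for k in(.09,.18,.27,.36,.45,.54,.63,.72,.81,.9,1): print(np.round((Ro.from_rotvec(rv.as_rotvec()*k)).as_rotvec(),3).tolist())
E
```

```text
[-1.4, -0.2, -3.1, -0.179, 0.276, -1.537]
[-0.016, 0.025, -0.138]
[-0.032, 0.05, -0.277]
[-0.048, 0.074, -0.415]
[-0.064, 0.099, -0.553]
[-0.081, 0.124, -0.691]
[-0.097, 0.149, -0.83]
[-0.113, 0.174, -0.968]
[-0.129, 0.198, -1.106]
[-0.145, 0.223, -1.245]
[-0.161, 0.248, -1.383]
[-0.179, 0.276, -1.537]
```

Call:
{"api": "play_rows", "payload": {
  "plan": [
    [0,0,0,-0.016,0.025,-0.138,0],
    [0,0,0,-0.032,0.05,-0.277,0],
    [0,0,0,-0.048,0.074,-0.415,0],
    [0,0,0,-0.064,0.099,-0.553,0],
    [0,0,0,-0.081,0.124,-0.691,0],
    [0,0,0,-0.097,0.149,-0.83,0],
    [0,0,0,-0.113,0.174,-0.968,0],
    [0,0,0,-0.129,0.198,-1.106,0],
    [0,0,0,-0.145,0.223,-1.245,0],
    [0,0,0,-0.161,0.248,-1.383,0],
    [0,0,0,-0.179,0.276,-1.537,0],
    [0,0,0,-0.179,0.276,-1.537,0]
  ]
}}

```text
clock: 11.75
tcp_pos: [0.5095, -0.1126, 0.0954]
orientation: [-1.403, -2.6, -0.15]
contact_force: [0.1, -0.9, 1.0]
grip_width: 0.0003
```

Call:
{"api": "play_rows", "payload": {
  "plan": [
    [0,0,-10,0,0,0,0],
    [0,0,-25,0,0,0,0],
    [0,0,-38,0,0,0,0],
    [0,0,-45,0,0,0,0],
    [0,0,-45,0,0,0,0],
    [0,0,-45,0,0,0,0]
  ]
}}

```text
clock: 12.35
tcp_pos: [0.5085, -0.113, 0.049]
orientation: [-1.401, -2.599, -0.149]
contact_force: [-0.4, -0.3, 0.8]
grip_width: 0.0
```

```bash
python3 - <<'E'
from arc import *
P0,R0,o=cur();print(P0,o['contact_force'],o['moment'],o['clock'],o['joints'])
P,R=pose(33.4,-262,-43,50);print(P,row(P,R,P0,R0))
f=grab('wrist','w6.png');s=grab('side','side6.png')
cv2.imwrite('pics/s6c.png',cv2.resize(s['color'][120:340,180:440],None,fx=3,fy=2.7))
for y in (-25,-20): print(y, row(pose(33.4,-262,y,50)[0],R,P0,R0))
E
```

```text
[ 508.46791245 -113.00244663   49.0458598 ] [-0.43654541 -0.26026082  0.8436515 ] [-0.15847704 -0.14828803  0.03290549] 12.35 [-0.11765234  0.59320867  0.40947625  1.96596346 -0.49804905  0.84931535
  1.2023961 ]
[ 507.94053165 -113.12441202   50.        ] [-0.5, -0.1, 1.0, -0.002, -0.001, 0.001]
-25 [-10.4, 14.9, 1.0, -0.002, -0.001, 0.001]
-20 [-13.2, 19.1, 1.0, -0.002, -0.001, 0.001]
```

View pics/s6c.png

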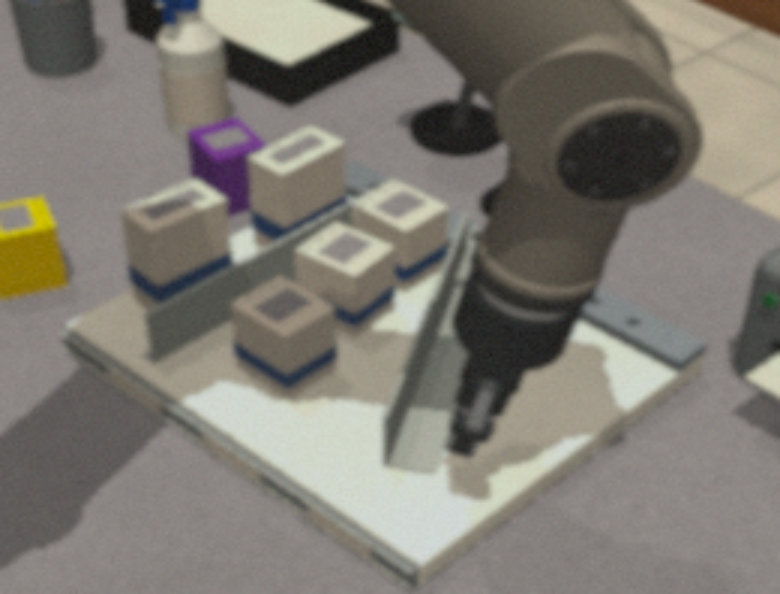

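View pics/w6.png

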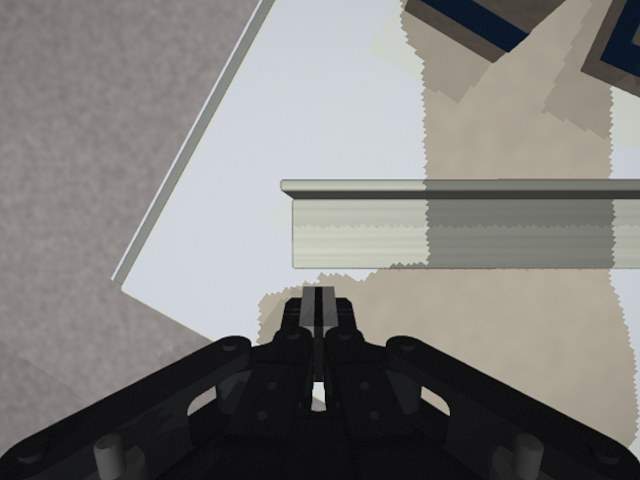

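The wrist view shows the divider lying level at rows 180–268, its front end at column 285 and the shut tips at column 318. That is about 18 mm from the end, as wanted. I'll close in along its normal.

Call:
{"api": "play_rows", "payload": {
  "plan": [
    [-1.7,2.5,0,0,0,0,0],
    [-3.9,5.8,0,0,0,0,0],
    [-6.6,10,0,0,0,0,0],
    [-9.4,14.2,0,0,0,0,0],
    [-12.1,18.4,0,0,0,0,0],
    [-13.8,20.9,0,0,0,0,0],
    [-14.9,22.5,0,0,0,0,0],
    [-16,24.2,0,0,0,0,0],
    [-16,24.2,0,0,0,0,0]
  ]
}}

```text
clock: 13.35
tcp_pos: [0.4925, -0.0884, 0.0493]
orientation: [-1.401, -2.599, -0.149]
contact_force: [0.3, -0.2, 0.7]
grip_width: -0.0002
```

```bash
python3 - <<'E'
from arc import *
P0,R0,o=cur();print(P0,o['contact_force'],o['moment'],o['clock'])
f=grab('wrist','w7.png')
for k in range(1,13):
    psi=33.4-max(0,k-8)*0.5; y=-14.5+min(k,8)*1.0
    print(row(*pose(psi,-262,y,50),P0,R0))
E
```

```text
[492.4603773  -88.43193974  49.28733344] [ 0.27445493 -0.22786192  0.66119698] [-0.22250313 -0.07333368 -0.02555127] 13.35
[-0.8, -0.1, 0.7, -0.002, -0.0, 0.001]
[-1.3, 0.8, 0.7, -0.002, -0.0, 0.001]
[-1.9, 1.6, 0.7, -0.002, -0.0, 0.001]
[-2.4, 2.4, 0.7, -0.002, -0.0, 0.001]
[-3.0, 3.3, 0.7, -0.002, -0.0, 0.001]
[-3.5, 4.1, 0.7, -0.002, -0.0, 0.001]
[-4.1, 4.9, 0.7, -0.002, -0.0, 0.001]
[-4.6, 5.8, 0.7, -0.002, -0.0, 0.001]
[-5.9, 7.7, 0.7, -0.002, -0.0, -0.008]
[-7.2, 9.6, 0.7, -0.002, -0.0, -0.017]
[-8.5, 11.5, 0.7, -0.002, -0.0, -0.026]
[-9.7, 13.4, 0.7, -0.002, -0.0, -0.034]
```

Call:
{"api": "play_rows", "payload": {
  "plan": [
    [-0.7,1,0,0,0,0,0],
    [-1.4,2,0,0,0,0,0],
    [-2.1,3,0,0,0,0,0],
    [-2.8,4,0,0,0,0,0],
    [-3.5,5,0,0,0,0,0],
    [-4.1,5.8,0,0,0,0,0],
    [-4.7,6.6,0,0,0,0,0],
    [-5.2,7.5,0,0,0,-0.008,0],
    [-5.9,8.5,0,0,0,-0.012,0],
    [-6.5,9.5,0,0,0,-0.017,0],
    [-7.2,10.5,0,0,0,-0.02,0],
    [-7.8,11.5,0,0,0,-0.025,0]
  ]
}}

```text
clock: 14.6
tcp_pos: [0.4848, -0.0771, 0.0493]
orientation: [-1.435, -2.582, -0.153]
contact_force: [1.3, -1.4, 0.4]
grip_width: -0.0002
```

```bash
cat > look.py <<'E'
from arc import *
def blade(tag):
    P0,R0,o=cur();f=grab('wrist',tag);w=world(f)*1000
    print(P0.round(1),'F',o['contact_force'].round(2),'M',o['moment'].round(2),'t',round(o['clock'],2))
    z=w[...,2];m=((z>80)&(z<88)).astype(np.uint8)
    n,l,s,_=cv2.connectedComponentsWithStats(m)
    for i in range(1,n):
        if s[i,4]>300:
            rc=cv2.minAreaRect(w[l==i][:,:2].astype(np.float32));print(s[i],np.round(rc[0],1),np.round(rc[1],1),round(rc[2],2))
    return P0,R0,o
E
python3 - <<'E'
from look import *
blade('w8.png')
E
```

```text
[484.8 -77.1  49.3] F [ 1.29 -1.41  0.42] M [-0.44 -0.23 -0.01] t 14.6
[ 432    0  138  124 2118] [487.2  25.8] [18. 53.] 74.21
[ 282  286  358   16 4775] [519.5 -39.6] [125.6   4.7] 32.13
[ 298  314   41   68 1026] [485.  -82.9] [13.2 24.5] 20.62
```

View pics/w8.png

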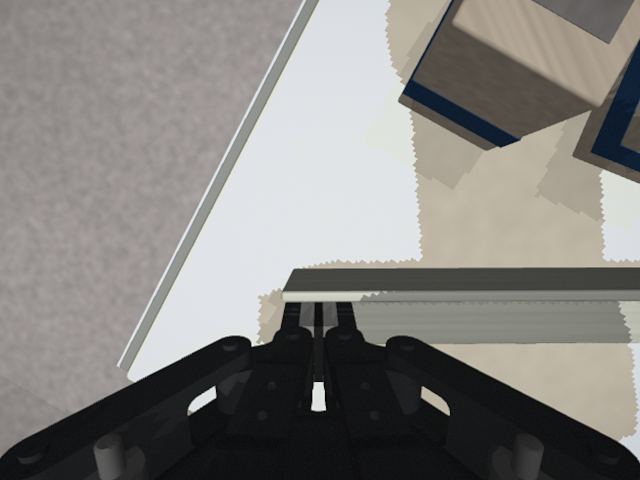

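Contact made at about 1.9 N, and the divider moved to yaw ~32°, with the tips at wrist (318,310) against the blade. I'll sweep the arc now.

```bash
cat >> arc.py <<'E'
def sweep(psis,ydiv=-6,along=-262,z=49.5):
    P0,R0,o=cur();p0=psis[0]
    A,RA=pose(p0,along,ydiv,z)
    for p in psis[1:]:
        B,RB=pose(p,along,ydiv,z)
        print(np.round(B-A,1).tolist()+np.round((RB*RA.inv()).as_rotvec(),3).tolist()+[0])
E
python3 - <<'E'
from arc import *
sweep(32.1-.6*np.arange(13))
print()
sweep(24.9-.6*np.arange(13))
E
```

```text
[-1.5, 2.3, 0.0, 0.0, 0.0, -0.01, 0]
[-3.0, 4.6, 0.0, 0.0, 0.0, -0.021, 0]
[-4.4, 6.9, 0.0, 0.0, 0.0, -0.031, 0]
[-5.9, 9.3, 0.0, -0.0, -0.0, -0.042, 0]
[-7.3, 11.6, 0.0, 0.0, 0.0, -0.052, 0]
[-8.6, 14.0, 0.0, 0.0, 0.0, -0.063, 0]
[-10.0, 16.4, 0.0, 0.0, 0.0, -0.073, 0]
[-11.3, 18.8, 0.0, -0.0, 0.0, -0.084, 0]
[-12.6, 21.2, 0.0, 0.0, -0.0, -0.094, 0]
[-13.9, 23.7, 0.0, -0.0, 0.0, -0.105, 0]
[-15.1, 26.1, 0.0, -0.0, 0.0, -0.115, 0]
[-16.4, 28.6, 0.0, 0.0, 0.0, -0.126, 0]

[-1.2, 2.5, 0.0, -0.0, -0.0, -0.01, 0]
[-2.4, 4.9, 0.0, -0.0, -0.0, -0.021, 0]
[-3.5, 7.4, 0.0, -0.0, -0.0, -0.031, 0]
[-4.6, 9.9, 0.0, -0.0, -0.0, -0.042, 0]
[-5.7, 12.5, 0.0, -0.0, -0.0, -0.052, 0]
[-6.8, 15.0, 0.0, -0.0, 0.0, -0.063, 0]
[-7.8, 17.5, 0.0, -0.0, -0.0, -0.073, 0]
[-8.9, 20.1, 0.0, -0.0, 0.0, -0.084, 0]
[-9.8, 22.6, 0.0, 0.0, 0.0, -0.094, 0]
[-10.8, 25.2, 0.0, 0.0, 0.0, -0.105, 0]
[-11.7, 27.8, 0.0, 0.0, 0.0, -0.115, 0]
[-12.7, 30.4, 0.0, 0.0, 0.0, -0.126, 0]
```

Call:
{"api": "play_rows", "payload": {
  "plan": [
    [-1.5,2.3,0,0,0,-0.01,0],
    [-3,4.6,0,0,0,-0.021,0],
    [-4.4,6.9,0,0,0,-0.031,0],
    [-5.9,9.3,0,0,0,-0.042,0],
    [-7.3,11.6,0,0,0,-0.052,0],
    [-8.6,14,0,0,0,-0.063,0],
    [-10,16.4,0,0,0,-0.073,0],
    [-11.3,18.8,0,0,0,-0.084,0],
    [-12.6,21.2,0,0,0,-0.094,0],
    [-13.9,23.7,0,0,0,-0.105,0],
    [-15.1,26.1,0,0,0,-0.115,0],
    [-16.4,28.6,0,0,0,-0.126,0]
  ]
}}

```text
clock: 15.85
tcp_pos: [0.4683, -0.0483, 0.0493]
orientation: [-1.598, -2.492, -0.17]
contact_force: [0.5, -0.9, 1.3]
grip_width: 0.0001
```

Call:
{"api": "play_rows", "payload": {
  "plan": [
    [-1.2,2.5,0,0,0,-0.01,0],
    [-2.4,4.9,0,0,0,-0.021,0],
    [-3.5,7.4,0,0,0,-0.031,0],
    [-4.6,9.9,0,0,0,-0.042,0],
    [-5.7,12.5,0,0,0,-0.052,0],
    [-6.8,15,0,0,0,-0.063,0],
    [-7.8,17.5,0,0,0,-0.073,0],
    [-8.9,20.1,0,0,0,-0.084,0]
  ]
}}

```text
clock: 16.65
tcp_pos: [0.4595, -0.0282, 0.0493]
orientation: [-1.704, -2.426, -0.181]
contact_force: [-0.5, -1.9, 0.1]
grip_width: 0.0001
```

```bash
python3 - <<'E'
from look import *
P0,R0,o=blade('w9.png')
d=P0[:2]-PIN
for psi in (19,20,21): 
    a=np.radians(psi);print(psi,d[0]*np.cos(a)+d[1]*np.sin(a),-d[0]*np.sin(a)+d[1]*np.cos(a))
P,R=pose(20.1,-262,-6,49.5);print(row(P,R,P0,R0))
s=grab('side','side9.png')
cv2.imwrite('pics/s9c.png',cv2.resize(s['color'][120:340,180:440],None,fx=3,fy=2.7))
E
```

```text
[459.5 -28.2  49.3] F [-0.46 -1.89  0.1 ] M [-0.47 -0.13  0.01] t 16.65
[ 389   25  142  214 1118] [475.1  40.2] [37.  75.3] 44.8
[ 281  268  359   19 4170] [497.9   6.2] [123.9   4.4] 21.05
[ 297  313   44   69 1032] [458.1 -33.5] [14.6 24.3] 2.21
19 -261.2681818299301 -10.734249548041163
20 -261.4157279062682 -6.17285617141647
21 -261.483644219495 -1.6095824830041465
[-0.4, -0.5, 0.2, -0.001, 0.0, 0.005]
```

View pics/s9c.png

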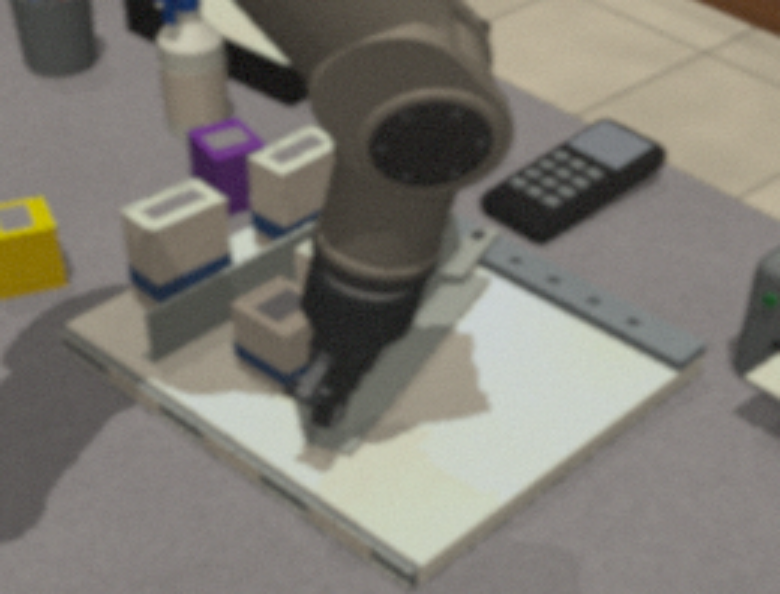

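View pics/w9.png

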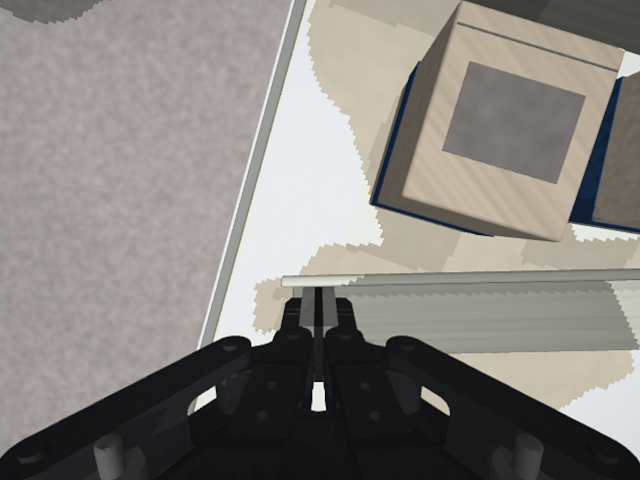

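The divider swings well: now ~20.5°, force ~2 N, blade still short of the front carton (wrist rows 270–285 vs carton corner row 240). I'll continue at a slower pace.

```bash
python3 - <<'E'
from arc import *
sweep(20.1-.45*np.arange(13))
print()
sweep(14.7-.4*np.arange(13))
E
```

```text
[-0.7, 1.9, 0.0, 0.0, -0.0, -0.008, 0]
[-1.5, 3.8, 0.0, 0.0, 0.0, -0.016, 0]
[-2.2, 5.8, 0.0, 0.0, 0.0, -0.024, 0]
[-2.9, 7.7, 0.0, 0.0, 0.0, -0.031, 0]
[-3.6, 9.7, 0.0, 0.0, 0.0, -0.039, 0]
[-4.2, 11.6, 0.0, 0.0, 0.0, -0.047, 0]
[-4.9, 13.6, 0.0, -0.0, -0.0, -0.055, 0]
[-5.5, 15.5, 0.0, 0.0, 0.0, -0.063, 0]
[-6.1, 17.5, 0.0, 0.0, 0.0, -0.071, 0]
[-6.8, 19.4, 0.0, 0.0, -0.0, -0.079, 0]
[-7.3, 21.4, 0.0, 0.0, -0.0, -0.086, 0]
[-7.9, 23.4, 0.0, -0.0, 0.0, -0.094, 0]

[-0.5, 1.8, 0.0, 0.0, 0.0, -0.007, 0]
[-1.0, 3.5, 0.0, 0.0, -0.0, -0.014, 0]
[-1.5, 5.3, 0.0, 0.0, -0.0, -0.021, 0]
[-1.9, 7.1, 0.0, 0.0, -0.0, -0.028, 0]
[-2.4, 8.8, 0.0, 0.0, 0.0, -0.035, 0]
[-2.8, 10.6, 0.0, 0.0, 0.0, -0.042, 0]
[-3.2, 12.4, 0.0, 0.0, -0.0, -0.049, 0]
[-3.6, 14.2, 0.0, 0.0, -0.0, -0.056, 0]
[-4.0, 16.0, 0.0, 0.0, -0.0, -0.063, 0]
[-4.4, 17.7, 0.0, -0.0, -0.0, -0.07, 0]
[-4.8, 19.5, 0.0, 0.0, 0.0, -0.077, 0]
[-5.2, 21.3, 0.0, 0.0, -0.0, -0.084, 0]
```

Call:
{"api": "play_rows", "payload": {
  "plan": [
    [-0.7,1.9,0,0,0,-0.008,0],
    [-1.5,3.8,0,0,0,-0.016,0],
    [-2.2,5.8,0,0,0,-0.024,0],
    [-2.9,7.7,0,0,0,-0.031,0],
    [-3.6,9.7,0,0,0,-0.039,0],
    [-4.2,11.6,0,0,0,-0.047,0],
    [-4.9,13.6,0,0,0,-0.055,0],
    [-5.5,15.5,0,0,0,-0.063,0],
    [-6.1,17.5,0,0,0,-0.071,0],
    [-6.8,19.4,0,0,0,-0.079,0],
    [-7.3,21.4,0,0,0,-0.086,0],
    [-7.9,23.4,0,0,0,-0.094,0]
  ]
}}

```text
clock: 17.95
tcp_pos: [0.4514, -0.0047, 0.0492]
orientation: [-1.818, -2.347, -0.193]
contact_force: [0.1, -0.8, -0.5]
grip_width: 0.0003
```

Call:
{"api": "play_rows", "payload": {
  "plan": [
    [-0.5,1.8,0,0,0,-0.007,0],
    [-1,3.5,0,0,0,-0.014,0],
    [-1.5,5.3,0,0,0,-0.021,0],
    [-1.9,7.1,0,0,0,-0.028,0],
    [-2.4,8.8,0,0,0,-0.035,0],
    [-2.8,10.6,0,0,0,-0.042,0],
    [-3.2,12.4,0,0,0,-0.049,0],
    [-3.6,14.2,0,0,0,-0.056,0]
  ]
}}

```text
clock: 18.75
tcp_pos: [0.448, 0.0093, 0.0493]
orientation: [-1.886, -2.298, -0.2]
contact_force: [0.9, 0.1, 0.1]
grip_width: -0.0
```

```bash
python3 - <<'E'
from look import *
P0,R0,o=blade('w10.png')
P,R=pose(11.5,-262,-6,49.5);print(row(P,R,P0,R0))
s=grab('side','side10.png');g=grab('top','top10.png')
cv2.imwrite('pics/s10c.png',cv2.resize(s['color'][120:340,180:440],None,fx=3,fy=2.7))
E
```

```text
[448.    9.3  49.3] F [0.86 0.12 0.14] M [-0.52 -0.18 -0.03] t 18.75
[ 446    0  194   30 2582] [499.1 130.6] [65.9  5.6] 4.0
[ 282  116  358  186 4509] [487.3  60.2] [125.3  62.2] 11.9
[ 299  313   41   69 1042] [449.9   4.2] [13.2 24.4] 23.73
[-0.5, -0.4, 0.2, -0.001, 0.001, 0.004]
```

View pics/s10c.png

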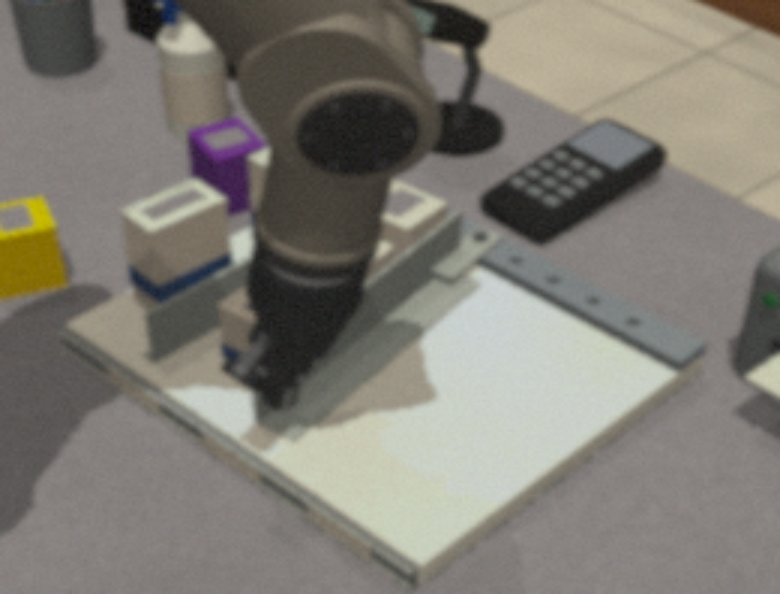

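View pics/w10.png

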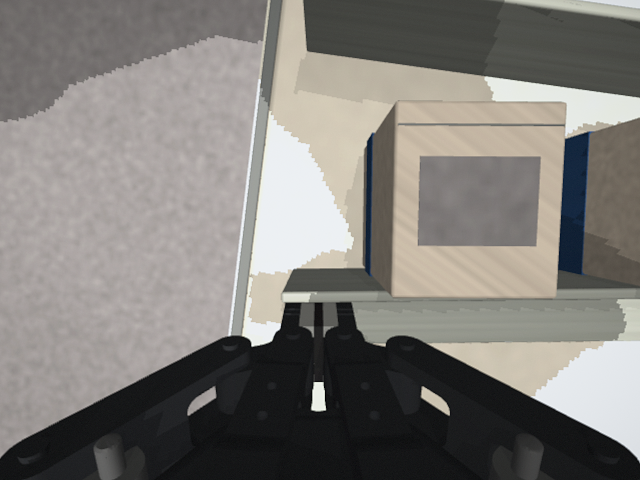

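The front carton (wrist (480,200)) now lies flat on the blade, upright, with yaw ~12°. The fixed divider is at the top of the view. I'll sweep slower from here.

```bash
python3 - <<'E'
from arc import *
sweep(11.5-.3*np.arange(13))
print()
sweep(7.9-.25*np.arange(13))
E
```

```text
[-0.3, 1.3, 0.0, 0.0, -0.0, -0.005, 0]
[-0.6, 2.7, 0.0, 0.0, 0.0, -0.01, 0]
[-0.9, 4.0, 0.0, 0.0, -0.0, -0.016, 0]
[-1.2, 5.4, 0.0, 0.0, 0.0, -0.021, 0]
[-1.4, 6.7, 0.0, 0.0, 0.0, -0.026, 0]
[-1.7, 8.1, 0.0, 0.0, -0.0, -0.031, 0]
[-2.0, 9.4, 0.0, 0.0, 0.0, -0.037, 0]
[-2.2, 10.8, 0.0, 0.0, 0.0, -0.042, 0]
[-2.5, 12.1, 0.0, 0.0, 0.0, -0.047, 0]
[-2.7, 13.5, 0.0, -0.0, 0.0, -0.052, 0]
[-2.9, 14.8, 0.0, 0.0, 0.0, -0.058, 0]
[-3.1, 16.2, 0.0, 0.0, 0.0, -0.063, 0]

[-0.2, 1.1, 0.0, -0.0, 0.0, -0.004, 0]
[-0.4, 2.3, 0.0, -0.0, -0.0, -0.009, 0]
[-0.5, 3.4, 0.0, 0.0, 0.0, -0.013, 0]
[-0.7, 4.5, 0.0, 0.0, 0.0, -0.017, 0]
[-0.9, 5.7, 0.0, 0.0, -0.0, -0.022, 0]
[-1.0, 6.8, 0.0, -0.0, 0.0, -0.026, 0]
[-1.2, 7.9, 0.0, -0.0, 0.0, -0.031, 0]
[-1.3, 9.1, 0.0, 0.0, 0.0, -0.035, 0]
[-1.4, 10.2, 0.0, 0.0, 0.0, -0.039, 0]
[-1.6, 11.3, 0.0, 0.0, -0.0, -0.044, 0]
[-1.7, 12.5, 0.0, 0.0, 0.0, -0.048, 0]
[-1.8, 13.6, 0.0, 0.0, 0.0, -0.052, 0]
```

Call:
{"api": "play_rows", "payload": {
  "plan": [
    [-0.3,1.3,0,0,0,-0.005,0],
    [-0.6,2.7,0,0,0,-0.01,0],
    [-0.9,4,0,0,0,-0.016,0],
    [-1.2,5.4,0,0,0,-0.021,0],
    [-1.4,6.7,0,0,0,-0.026,0],
    [-1.7,8.1,0,0,0,-0.031,0],
    [-2,9.4,0,0,0,-0.037,0],
    [-2.2,10.8,0,0,0,-0.042,0],
    [-2.5,12.1,0,0,0,-0.047,0],
    [-2.7,13.5,0,0,0,-0.052,0],
    [-2.9,14.8,0,0,0,-0.058,0],
    [-3.1,16.2,0,0,0,-0.063,0]
  ]
}}

```text
clock: 20.1
tcp_pos: [0.4448, 0.0255, 0.0493]
orientation: [-1.959, -2.24, -0.208]
contact_force: [-0.5, -1.9, 1.4]
grip_width: -0.0
```

Call:
{"api": "play_rows", "payload": {
  "plan": [
    [-0.2,1.1,0,0,0,-0.004,0],
    [-0.4,2.3,0,0,0,-0.009,0],
    [-0.5,3.4,0,0,0,-0.013,0],
    [-0.7,4.5,0,0,0,-0.017,0],
    [-0.9,5.7,0,0,0,-0.022,0]
  ]
}}

```text
clock: 20.6
tcp_pos: [0.444, 0.0312, 0.0493]
orientation: [-1.985, -2.22, -0.211]
contact_force: [-0.1, -1.9, 0.3]
grip_width: 0.0001
```

```bash
python3 - <<'E'
from look import *
P0,R0,o=blade('w11.png')
P,R=pose(6.65,-262,-6,49.5);print(row(P,R,P0,R0))
w=world(load('wrist'))*1000;z=w[...,2]
m=((z>94)&(z<106)).astype(np.uint8);n,l,s,_=cv2.connectedComponentsWithStats(m)
for i in range(1,n):
    if s[i,4]>300:
        rc=cv2.minAreaRect(w[l==i][:,:2].astype(np.float32));print('carton',s[i],np.round(rc[0],1),np.round(rc[1],1),round(rc[2],2))
E
```

```text
[444.   31.2  49.3] F [-0.14 -1.91  0.32] M [-0.68 -0.02  0.03] t 20.6
[ 276   36  364   36 6235] [479.1 129.5] [122.6   5.5] 3.61
[ 282  117  144  186 2197] [444.5  67.2] [47.5 62.8] 20.54
[ 505  118  135  182 2335] [539.8  73.8] [76.4 37.6] 60.21
[ 299  313   40   69 1032] [443.8  24.8] [13.3 23.8] 8.9
[-0.5, -0.5, 0.2, -0.001, 0.001, 0.004]
carton [  387   101   177   199 33664] [483.8  80.1] [50.8 58.5] 6.99
carton [ 185  327  129  100 4259] [423.7  21.2] [36.5 26.3] 4.81
carton [ 324  328  127   99 4236] [463.3  25.7] [36.3 26.2] 8.15
```

View pics/w11.png

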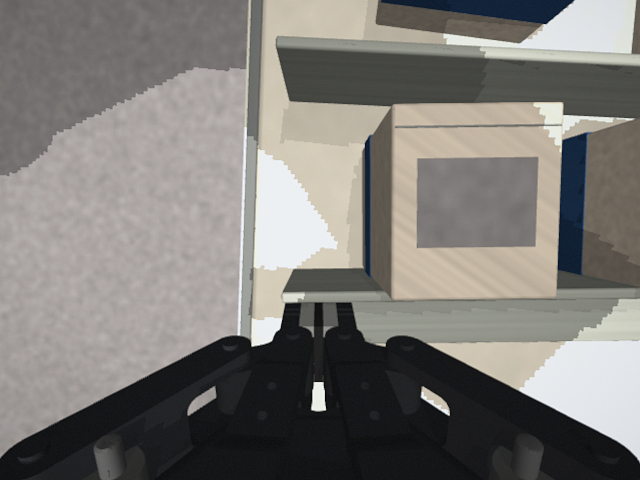

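The front carton is at (484,80), yaw 7°. The fixed divider's face is at y≈128 here, so about 18 mm of carton travel remains, closing near yaw 2°. I'll continue slowly, checking force.

Call:
{"api": "play_rows", "payload": {
  "plan": [
    [-0.1,1.1,0,0,0,-0.004,0],
    [-0.3,2.3,0,0,0,-0.009,0],
    [-0.4,3.4,0,0,0,-0.013,0],
    [-0.5,4.5,0,0,0,-0.017,0],
    [-0.6,5.7,0,0,0,-0.022,0],
    [-0.8,6.8,0,0,0,-0.026,0],
    [-0.9,7.9,0,0,0,-0.031,0],
    [-1,9.1,0,0,0,-0.035,0]
  ]
}}

```text
clock: 21.45
tcp_pos: [0.4429, 0.0403, 0.0493]
orientation: [-2.025, -2.186, -0.215]
contact_force: [-0.8, -2.8, 2.2]
grip_width: 0.0004
```

Call:
{"api": "play_rows", "payload": {
  "plan": [
    [-0.1,1,0,0,0,-0.004,0],
    [-0.1,2,0,0,0,-0.008,0],
    [-0.2,3,0,0,0,-0.012,0],
    [-0.2,4,0,0,0,-0.015,0]
  ]
}}

```text
clock: 21.85
tcp_pos: [0.4426, 0.0443, 0.0493]
orientation: [-2.041, -2.172, -0.216]
contact_force: [0.1, -3.1, 1.7]
grip_width: 0.0002
```

```bash
cat >> look.py <<'E'
def cart(lo=94,hi=106):
    w=world(load('wrist'))*1000;z=w[...,2]
    m=((z>lo)&(z<hi)).astype(np.uint8);n,l,s,_=cv2.connectedComponentsWithStats(m)
    for i in range(1,n):
        if s[i,4]>5000:
            rc=cv2.minAreaRect(w[l==i][:,:2].astype(np.float32));print('carton',s[i],np.round(rc[0],1),np.round(rc[1],1),round(rc[2],2))
E
python3 - <<'E'
from look import *
blade('w12.png');cart()
E
```

```text
[442.6  44.3  49.3] F [ 0.12 -3.12  1.67] M [-0.74  0.18  0.07] t 21.85
[ 263   79  377   18 5950] [481.4 129.9] [127.3   5.3] 3.65
[ 282  117  358  186 4589] [487.7  88.8] [123.9  61.7] 4.27
[ 299  313   42   69 1040] [444.   39.1] [13.3 25.2] 16.83
carton [  387   101   176   199 33691] [484.9  91. ] [51.  58.7] 4.62
```

View pics/w12.png

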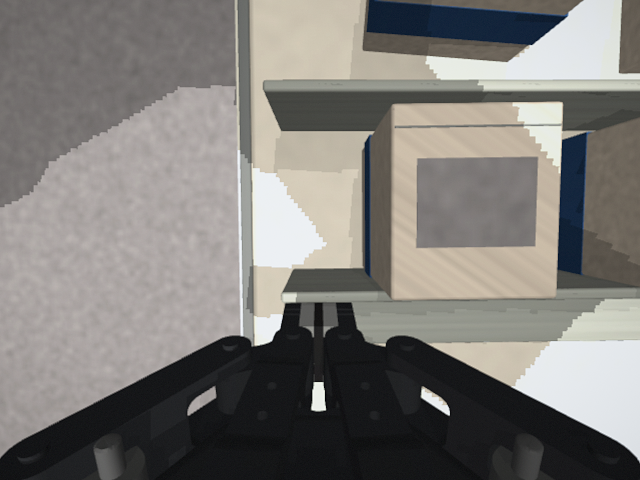

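About 7 mm of carton travel is left and the force is 3 N. I'll creep.

Call:
{"api": "play_rows", "payload": {
  "plan": [
    [0,0.7,0,0,0,-0.003,0],
    [-0.1,1.4,0,0,0,-0.005,0],
    [-0.1,2.1,0,0,0,-0.008,0],
    [-0.1,2.8,0,0,0,-0.011,0],
    [-0.1,3.5,0,0,0,-0.013,0],
    [-0.1,4.2,0,0,0,-0.016,0]
  ]
}}

```text
clock: 22.5
tcp_pos: [0.4426, 0.0485, 0.0493]
orientation: [-2.059, -2.156, -0.219]
contact_force: [-0.7, -2.3, -0.0]
grip_width: -0.0001
```

Call:
{"api": "play_rows", "payload": {
  "plan": [
    [0,0.5,0,0,0,-0.002,0],
    [0,1,0,0,0,-0.004,0],
    [0,1.5,0,0,0,-0.006,0]
  ]
}}

```text
clock: 22.8
tcp_pos: [0.4427, 0.05, 0.0493]
orientation: [-2.066, -2.151, -0.219]
contact_force: [-1.1, -1.3, 0.0]
grip_width: -0.0003
```

Call:
{"api": "play_rows", "payload": {
  "plan": [
    [0,0.4,0,0,0,-0.0015,0],
    [0,0.8,0,0,0,-0.003,0]
  ]
}}

```text
clock: 23.0
tcp_pos: [0.4427, 0.0507, 0.0493]
orientation: [-2.069, -2.148, -0.22]
contact_force: [-1.2, -1.3, 0.7]
grip_width: -0.0002
```

```bash
python3 - <<'E'
from look import *
blade('w13.png');cart()
E
```

```text
[442.7  50.7  49.3] F [-1.2  -1.26  0.68] M [-0.63  0.21  0.04] t 23.0
[418   0 172  12 991] [497.1 162.7] [ 2.3 53.8] 89.48
[ 256   91  384   26 4317] [482.2 129.8] [129.2   4.9] 3.79
[ 280  117  224  186 2230] [456.7  75.2] [62.6 73.9] 37.19
[ 505  116  135  184 2606] [541.7  86.3] [76.7 37.8] 56.68
[ 299  314   40   68 1023] [441.7  44.2] [13.3 23.9] 2.62
carton [  385   101   177   199 33649] [485.5  96.5] [50.8 58.6] 2.86
```

Call:
{"api": "play_rows", "payload": {
  "plan": [
    [0,0.3,0,0,0,-0.001,0],
    [0,0.6,0,0,0,-0.002,0]
  ]
}}

```text
clock: 23.25
tcp_pos: [0.4426, 0.0513, 0.0493]
orientation: [-2.072, -2.146, -0.22]
contact_force: [-1.3, -1.8, -0.8]
grip_width: 0.0001
```

Call:
{"api": "play_rows", "payload": {
  "plan": [
    [0,0.3,0,0,0,-0.001,0],
    [0,0.6,0,0,0,-0.002,0]
  ]
}}

```text
clock: 23.45
tcp_pos: [0.4427, 0.0519, 0.0493]
orientation: [-2.074, -2.144, -0.22]
contact_force: [-1.5, -2.2, -1.1]
grip_width: -0.0001
```

Call:
{"api": "play_rows", "payload": {
  "plan": [
    [0,0.2,0,0,0,-0.001,0],
    [0,0.4,0,0,0,-0.002,0]
  ]
}}

```text
clock: 23.65
tcp_pos: [0.4426, 0.0523, 0.0493]
orientation: [-2.076, -2.142, -0.22]
contact_force: [-2.2, -1.8, 0.6]
grip_width: 0.0001
```

Call:
{"api": "play_rows", "payload": {
  "plan": [
    [0,0.2,0,0,0,-0.001,0],
    [0,0.4,0,0,0,-0.0015,0]
  ]
}}

```text
clock: 23.85
tcp_pos: [0.4426, 0.0527, 0.0493]
orientation: [-2.078, -2.14, -0.22]
contact_force: [-0.2, -3.0, 0.5]
grip_width: -0.0003
```

Call:
{"api": "play_rows", "payload": {
  "plan": [
    [0,0.2,0,0,0,-0.001,0],
    [0,0.4,0,0,0,-0.0015,0]
  ]
}}

```text
clock: 24.05
tcp_pos: [0.4427, 0.0531, 0.0493]
orientation: [-2.079, -2.139, -0.221]
contact_force: [-1.5, -1.9, 0.5]
grip_width: 0.0001
```

Call:
{"api": "play_rows", "payload": {
  "plan": [
    [0,0.2,0,0,0,-0.001,0],
    [0,0.4,0,0,0,-0.0015,0]
  ]
}}

```text
clock: 24.25
tcp_pos: [0.4426, 0.0534, 0.0493]
orientation: [-2.081, -2.137, -0.221]
contact_force: [-1.4, -2.8, 0.8]
grip_width: 0.0002
```

```bash
python3 - <<'E'
from look import *
blade('w14.png');cart()
E
```

```text
[442.6  53.4  49.3] F [-1.41 -2.79  0.77] M [-0.78  0.23  0.12] t 24.25
[ 367    0  226   17 2431] [489.7 162.9] [ 3.1 70.4] 88.98
[ 484   96  156   18 1289] [520.7 132.5] [53.1  4.6] 3.13
[ 254  105  386  198 6887] [484.9  98.7] [131.2  66.7] 2.6
[ 299  313   42   69 1036] [443.8  48.3] [13.4 24.5] 14.63
carton [  385   101   176   199 33659] [485.8  98.7] [50.8 58.7] 2.44
```

View pics/w14.png

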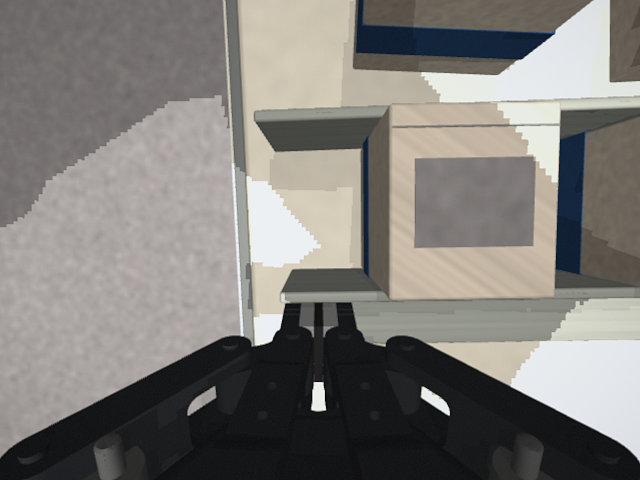

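Call:
{"api": "play_rows", "payload": {
  "plan": [
    [0,0.2,0,0,0,-0.001,0],
    [0,0.4,0,0,0,-0.0015,0]
  ]
}}

```text
clock: 24.5
tcp_pos: [0.4426, 0.0535, 0.0493]
orientation: [-2.084, -2.136, -0.221]
contact_force: [-1.4, -4.4, 0.4]
grip_width: -0.0002
```

Call:
{"api": "play_rows", "payload": {
  "plan": [
    [0,0.2,0,0,0,-0.001,0],
    [0,0.4,0,0,0,-0.0015,0]
  ]
}}

```text
clock: 24.7
tcp_pos: [0.4426, 0.0536, 0.0493]
orientation: [-2.086, -2.134, -0.221]
contact_force: [-1.4, -4.7, 1.9]
grip_width: 0.0002
```

Call:
{"api": "play_rows", "payload": {
  "plan": [
    [0,0.2,0,0,0,-0.001,0],
    [0,0.2,0,0,0,-0.001,0]
  ]
}}

```text
clock: 24.9
tcp_pos: [0.4426, 0.0536, 0.0493]
orientation: [-2.087, -2.133, -0.221]
contact_force: [-2.4, -6.4, 1.1]
grip_width: -0.0001
```

The force is climbing while the TCP stays put, so it's firm. A few more 0.2 mm steps.

Call:
{"api": "play_rows", "payload": {
  "plan": [
    [0,0.2,0,0,0,0,0],
    [0,0.2,0,0,0,0,0]
  ]
}}

```text
clock: 25.1
tcp_pos: [0.4426, 0.0536, 0.0493]
orientation: [-2.088, -2.133, -0.22]
contact_force: [-2.6, -7.8, 2.3]
grip_width: 0.0005
```

Call:
{"api": "play_rows", "payload": {
  "plan": [
    [0,0.2,0,0,0,0,0],
    [0,0.2,0,0,0,0,0]
  ]
}}

```text
clock: 25.3
tcp_pos: [0.4426, 0.0536, 0.0493]
orientation: [-2.088, -2.133, -0.22]
contact_force: [-2.8, -6.5, 0.9]
grip_width: 0.0003
```

Call:
{"api": "play_rows", "payload": {
  "plan": [
    [0,0.2,0,0,0,0,0],
    [0,0.2,0,0,0,0,0]
  ]
}}

```text
clock: 25.5
tcp_pos: [0.4426, 0.0536, 0.0492]
orientation: [-2.088, -2.133, -0.22]
contact_force: [-1.7, -8.0, 2.5]
grip_width: -0.0002
```

Call:
{"api": "play_rows", "payload": {
  "plan": [
    [0,0.2,0,0,0,0,0],
    [0,0.2,0,0,0,0,0]
  ]
}}

```text
clock: 25.7
tcp_pos: [0.4426, 0.0537, 0.0492]
orientation: [-2.088, -2.133, -0.22]
contact_force: [-3.1, -9.3, 2.2]
grip_width: -0.0001
```

```bash
python3 - <<'E'
from look import *
blade('w15.png');cart()
E
```

```text
[442.6  53.7  49.2] F [-3.08 -9.32  2.16] M [-1.83  0.5   0.11] t 25.7
[ 366    0  225   16 2383] [489.4 162.9] [ 2.3 69.7] 88.95
[ 504   95  136   19 1281] [524.9 132.6] [46.8  4.6] 3.24
[ 253  105  149  199 4056] [443.7  96.4] [45.  68.2] 6.07
[ 503  115  137  184 2729] [541.8  88.2] [77.1 37.8] 55.95
[ 299  314   40   68 1028] [441.6  47.1] [13.1 23.8] 2.02
carton [  384   100   176   201 33730] [485.9  98.7] [51.  58.4] 2.17
```

Call:
{"api": "play_rows", "payload": {
  "plan": [
    [0,0.2,0,0,0,0,0],
    [0,0.2,0,0,0,0,0]
  ]
}}

```text
clock: 25.95
tcp_pos: [0.4426, 0.0537, 0.0492]
orientation: [-2.089, -2.133, -0.22]
contact_force: [-2.3, -9.0, 2.2]
grip_width: 0.0001
```

Call:
{"api": "play_rows", "payload": {
  "plan": [
    [0,0.2,0,0,0,0,0],
    [0,0.2,0,0,0,0,0]
  ]
}}

```text
clock: 26.15
tcp_pos: [0.4426, 0.0537, 0.0492]
orientation: [-2.089, -2.133, -0.22]
contact_force: [-3.2, -8.6, 2.9]
grip_width: 0.0001
```

Call:
{"api": "play_rows", "payload": {
  "plan": [
    [0,0.1,0,0,0,0,0],
    [0,0.1,0,0,0,0,0],
    [0,0.1,0,0,0,0,0]
  ]
}}

```text
clock: 26.45
tcp_pos: [0.4427, 0.0537, 0.0492]
orientation: [-2.089, -2.133, -0.22]
contact_force: [-3.2, -10.1, 3.4]
grip_width: 0.0004
```

Call:
{"api": "play_rows", "payload": {
  "plan": [
    [0,0.2,0,0,0,0,0],
    [0,0.3,0,0,0,0,0],
    [0,0.3,0,0,0,0,0]
  ]
}}

```text
clock: 26.75
tcp_pos: [0.4427, 0.0537, 0.0492]
orientation: [-2.09, -2.133, -0.22]
contact_force: [-2.8, -9.6, 4.4]
grip_width: 0.0001
```

Call:
{"api": "play_rows", "payload": {
  "plan": [
    [0,0,0,0,0,0,0],
    [0,0,0,0,0,0,0]
  ]
}}

```text
clock: 26.95
tcp_pos: [0.4426, 0.0537, 0.0492]
orientation: [-2.09, -2.133, -0.22]
contact_force: [-2.7, -10.7, 4.6]
grip_width: 0.0003
```

Call:
{"api": "play_rows", "payload": {
  "plan": [
    [0,0,0,0,0,0,0],
    [0,0,0,0,0,0,0]
  ]
}}

```text
clock: 27.15
tcp_pos: [0.4426, 0.0537, 0.0492]
orientation: [-2.09, -2.133, -0.22]
contact_force: [-3.1, -11.1, 4.3]
grip_width: -0.0001
```

```bash
python3 - <<'E'
from look import *
blade('w16.png');cart()
g=grab('top','top16.png');w=world(g)*1000;z=w[...,2]
cv2.imwrite('pics/t16c.png',cv2.resize(g['color'][170:320,200:400],None,fx=4,fy=4,interpolation=cv2.INTER_CUBIC))
for lo,hi,nm in((93,108,'small'),(118,140,'tall')):
    m=((z>lo)&(z<hi)).astype(np.uint8);m[:170]=0;m[320:]=0;m[:,:230]=0;m[:,400:]=0
    n,l,s,_=cv2.connectedComponentsWithStats(m)
    for i in range(1,n):
        if s[i,4]>60:
            rc=cv2.minAreaRect((w[l==i][:,:2]).astype(np.float32));print(nm,s[i],np.round(rc[0],1),np.round(rc[1],1),round(rc[2],1))
E
```

```text
[442.6  53.7  49.2] F [ -3.11 -11.07   4.3 ] M [-2.26  0.6   0.2 ] t 27.15
[ 365    0  224   17 2406] [489.8 163.1] [ 2.9 70.6] 89.0
[ 484   95  156   18 1287] [521.1 132.3] [53.2  4.8] 2.95
[ 253  106  159  198 4059] [445.3  96.6] [44.8 70.9] 9.07
[ 513  115  127  184 2713] [542.7  89.2] [74.6 36.1] 58.04
[ 299  314   43   68 1032] [443.9  48.5] [13.8 24.6] 14.28
carton [  384   100   176   201 33753] [485.9  98.7] [51.1 58.5] 2.44
small [274 200  23  21 395] [642.2 104.3] [50.5 57.9] 2.6
small [276 225  24  21 401] [571.4 101.3] [51.4 57.7] 2.5
small [279 257  24  22 414] [483.7  97.8] [50.1 58. ] 2.5
tall [247 208  18  29 408] [608.  182.3] [71.  40.1] 4.6
tall [250 253  16  28 433] [487.9 181.5] [39.8 71.3] 87.6
```

View pics/t16c.png

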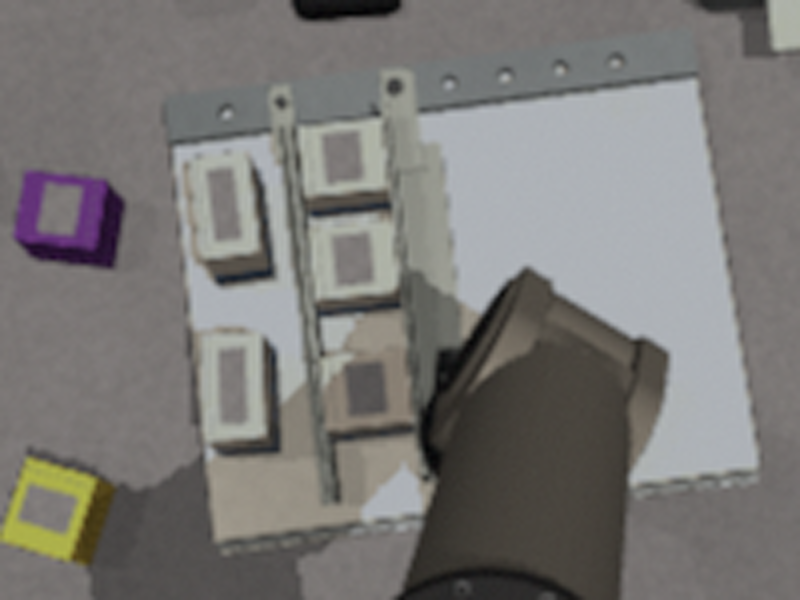

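View pics/w16.png

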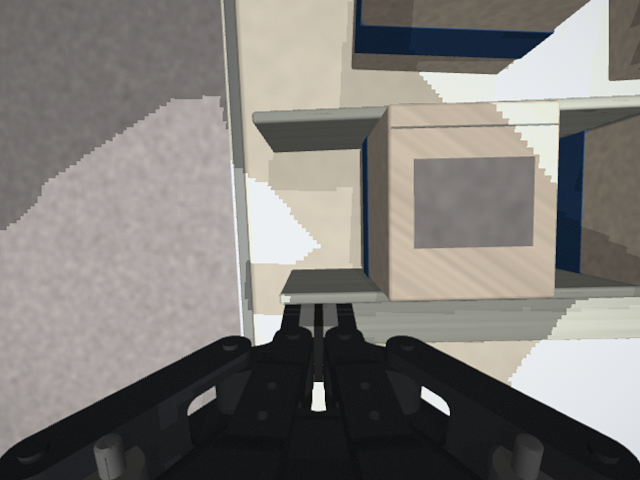

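The top crop shows all three cartons in a row against the fixed divider, the swinging divider closed and its pin (395,88) in its hole. I held about 11 N at the hand for 0.4 s, which is about 12–13 N on the front carton and under 20 N. Now I'll unload and withdraw.

Call:
{"api": "play_rows", "payload": {
  "plan": [
    [0,-0.5,0,0,0,0,0],
    [0,-1,0,0,0,0,0],
    [0,-2,0,0,0,0,0],
    [0,-3.5,0,0,0,0,0],
    [0.2,-6,0,0,0,0,0],
    [0.5,-12,0,0,0,0,0],
    [1,-22,0,0,0,0,0],
    [2,-35,0,0,0,0,0],
    [2,-48,0,0,0,0,0],
    [2,-58,0,0,0,0,0],
    [2,-60,0,0,0,0,0]
  ]
}}

```text
clock: 28.35
tcp_pos: [0.4447, -0.0059, 0.0493]
orientation: [-2.089, -2.131, -0.221]
contact_force: [0.3, 0.6, -0.4]
grip_width: -0.0001
```

Call:
{"api": "play_rows", "payload": {
  "plan": [
    [0,0,5,0,0,0,0],
    [0,0,20,0,0,0,0],
    [0,0,45,0,0,0,0],
    [0,0,75,0,0,0,0],
    [0,-15,100,0,0,0,0],
    [0,-35,120,0,0,0,0],
    [0,-60,130,0,0,0,0],
    [0,-80,135,0,0,0,0],
    [0,-90,135,0,0,0,0],
    [0,-90,135,0,0,0,0]
  ]
}}

```text
clock: 29.35
tcp_pos: [0.4446, -0.0945, 0.1843]
orientation: [-2.087, -2.132, -0.221]
contact_force: [0.6, -0.0, -0.6]
grip_width: 0.0001
```

```bash
python3 - <<'E'
from look import *
P0,R0,o=cur();print(P0,o['contact_force'],o['clock'])
g=grab('top','top17.png');w=world(g)*1000;z=w[...,2];s_=grab('side','side17.png')
cv2.imwrite('pics/t17c.png',cv2.resize(g['color'][170:320,200:400],None,fx=4,fy=4,interpolation=cv2.INTER_CUBIC))
cv2.imwrite('pics/s17c.png',cv2.resize(s_['color'][120:340,180:440],None,fx=3,fy=2.7))
O=np.array([564,41.5]);a=np.radians(3.65);T=np.array([[np.cos(a),np.sin(a)],[-np.sin(a),np.cos(a)]])
for lo,hi,nm in((93,108,'small'),(118,140,'tall'),(77,90,'blade')):
    m=((z>lo)&(z<hi)).astype(np.uint8);m[:170]=0;m[320:]=0;m[:,:230]=0;m[:,400:]=0
    n,l,s,_=cv2.connectedComponentsWithStats(m)
    for i in range(1,n):
        if s[i,4]>40:
            rc=cv2.minAreaRect((w[l==i][:,:2]).astype(np.float32));print(nm,s[i],np.round(rc[0],1),'deck',(T@(np.array(rc[0])-O)).round(1),np.round(rc[1],1),round(rc[2],1),np.median(z[l==i]).round(1))
E
```

```text
[444.56646341 -94.50211433 184.31597946] [ 0.59369766 -0.04556515 -0.57114072] 29.35
small [274 200  23  20 388] [642.2 104.2] deck [82.  57.6] [50.4 57.8] 2.0 100.1
small [276 225  24  21 404] [571.4 101.4] deck [11.2 59.3] [51.2 58. ] 2.4 100.3
small [279 257  24  21 413] [483.9  97.8] deck [-76.4  61.3] [50.7 58. ] 1.7 100.3
tall [247 208  18  28 410] [608.2 182.6] deck [ 53.1 138. ] [71.6 40.9] 4.5 128.0
tall [250 253  16  28 431] [487.6 181.5] deck [-67.3 144.6] [39.7 70.1] 88.5 128.3
blade [287 195  13  39  69] [630.4  86. ] deck [69.1 40.2] [107.5  30.2] 2.3 85.2
blade [273 217  10  42  74] [571.3 128.6] deck [12.8 86.5] [115.4  16.9] 3.8 84.8
blade [295 235  11  55  91] [498.5  73.4] deck [-63.3  36. ] [145.8  16. ] 2.4 84.9
blade [278 260   6  35  51] [462.5 127.8] deck [-95.8  92.6] [92.6  4.1] 3.8 84.9
```

View pics/t17c.png

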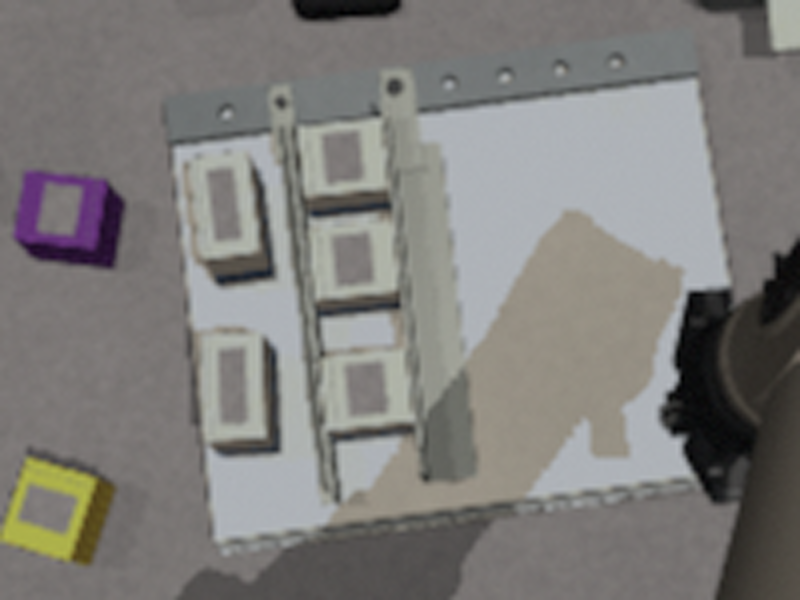

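View pics/s17c.png

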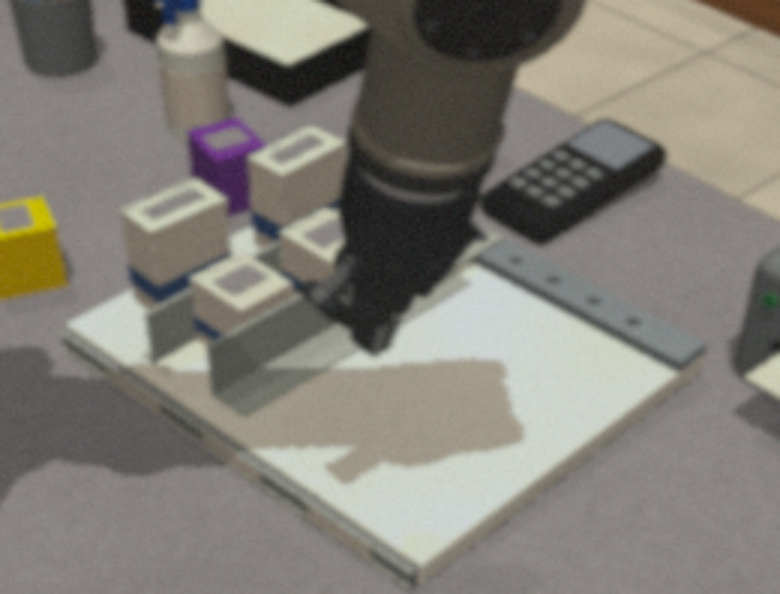

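The cartons stand in line at deck y 57–61, and the divider is closed at yaw 2.4° (deck 3.65°) against the front carton with its pin in the hole. The bystanders near the work are unmoved and the hand is clear with no residual force. Handing in.

```bash
python3 - <<'E'
from h import *
print(r.hand_in());print(r.get_obs()['clock'])
E
```

```text
the job is handed in; nothing more can be done
None
the job is handed in; nothing more can be done
```

I restocked the lane and handed the job in at about 29.5 s of the 72 s allowed; no verdict is reported.

**What I did:**
- I stood the loose white carton upright in the front place and let go of it. It measured about deck (-75, 17) mm, square to the deck within 0.1°.
- I swung the divider shut with the shut fingertips near its front end. The push took 1–3 N while sliding, and the force climbed once the front carton was firm.
- I held 10–11 N at the hand for about 0.4 s. From the lever arm I estimate 12–13 N on the carton, well under the 20 N crush limit.
- I then backed the hand off and raised it.

**Last checks, from the final pictures:**

| Item | Deck position (x, y) in mm | Yaw off the deck's x |
|---|---|---|
| Front carton | (-76, 61) | about 1–2° |
| Middle carton | (11, 59) | about 1° |
| Rear carton | (82, 58) | about 1.5° |
| Swinging divider | closed against the front carton, pin in its hole | about 1.3° |

- All three cartons stand upright, with their tops at about 100 mm.
- The tall cartons measured the same as at the start. I did not measure the tub, spray bottle and pill bottle again, but the arm never went near them.
- The hand was clear of everything, with no force left on it.

**Disagreements:**
- My first deck frame from the top camera was about 5 mm off in x. I corrected it using the divider's pin; my first carton placement stayed within its range.
- The middle and rear cartons sit about 2–4 mm short of the fixed divider. The divider closes slightly beyond parallel, so the front carton firms up first. Both are within the allowed range.

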